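# Clamp a stone bar in the sprung specimen clamp and hold the pin home

### The job

Slide the stone bar along its trough, under the little bridge, until it is fully home against the end stop of the specimen clamp, then fold the clamp's hinged upper half down over it. Take the locking pin from its rest and push it through the hole of the upper half into the hole of the lower half until its collar lies on the upper half and the sprung clamp is fully shut. Finish while still holding the pin and pressing it down so that the halves stay shut (do not let go), and leave the other things on the bench alone.

Things in the scene. Friction and masses are not known exactly. Their poses are not given: they have to be found in the camera images.
- clamp: Aluminium lower half of the clamp, fixed to the bench, yaw within 0.25 rad. Origin: centre of its underside; x points to the hinge (away from the robot at yaw 0), z up. In mm: block x -75 to 65, y -45 to 45, top at z = 40. A channel 43 wide (centre x = 5, floor z = 8) runs along y from a stop at y = -41 out of the block's +y side, as a trough to y = 235. Thin black mat below is flush
- base_hole (a point): Centre of the mouth of the round hole in the lower half, in its top face, 12.5 mm in diameter, vertical, going right through to the bench (40 mm deep), 2 mm chamfer; at x = -45.75, y = 0, z = 40 in the clamp's frame
- hinge (a point): Middle of the hinge line of the upper half, at x = +68, y = 0, z = 40 in the clamp's frame; the hinge line runs along the clamp's y
- stop_face (a point): Foot of the end stop's face in the channel (x = +5, y = -41, z = 8 in the clamp's frame); the stone is home when its end touches this face
- trough_end (a point): Middle of the trough floor at its open outer end (x = +5, y = +235, z = 8 mm in the clamp's frame). Outside the block the stone is guided by two rails 6 mm thick with tops at z = 22
- bridge (a point): Middle of the underside of the fixed steel bridge across the trough (x = +5, y = +55, z = 42 mm in the clamp's frame): 14 mm wide (y from +48 to +62), top at z = 49, 63 mm long in x, on two feet beside the trough
- upper (a joint): Angle of the hinged upper half, rad: 0 = fully shut, flat on the lower half; grows as its robot-side edge swings up; starts at 0.75 to 1.15, stop at 1.5. Steel plate 84 mm wide, 12 mm thick, 0.25 kg, from 6 to 159 mm from the hinge line, its underside level with that line. Stiff hinge: stays where left (friction about 0.25 N m)
- upper_hole (a point): Centre of the upper mouth of the round hole through the upper half, 14 mm in diameter, 12 mm deep; 113.75 mm from the hinge line. It stands right over base_hole, 12 mm above it, when the upper half is shut; moves with the upper half
- upper_edge (a point): Middle of the free (robot-side) edge of the upper half, on its top face, 158.75 mm from the hinge line; moves with the upper half
- boss_top (a point): Top of the round boss (28 mm across, 9 mm high) on the upper half, 63 mm from the hinge line. Below it a sprung rubber pad, 20 mm across, sticks 7 mm out of the underside. With the stone home it props the upper half ajar at about 0.08 rad; shutting it fully takes about 9 N down at the pin hole, and it springs ajar again when released
- stone: Rectangular brownish stone bar 40 x 140 x 30 mm (x, y, z), about 0.45 kg, lying in the trough with its length along the clamp's y. Origin: centre of its underside. It starts outside the bridge (origin at y = +140 to +155 in the clamp's frame); home, its origin is at y = +29 and 37 mm of it still stick out past the bridge
- pin: Steel locking pin, 80 mm long, about 90 g, upright in its rest. Origin: centre of its lower tip, z up along it. Shank 10 mm across up to 38 mm (tip tapers to 5 mm over the last 6), collar 28 mm across from 38 to 44 mm, round dark knob 22 mm across from 44 to 80 mm. Home, its tip is at z = 14 mm in the clamp's frame
- pin_collar (a point): Centre of the underside of the pin's collar, 38 mm above its tip
- rest: Grey plastic block 60 x 60 x 42 mm fixed to the bench, with a 14 mm hole right through its middle in which the pin stands, collar on the block's top. Origin: centre of its underside
- beaker: Bystander: glass beaker, 84 mm across, 110 mm high
- reagent: Bystander: amber bottle, 60 mm across, 140 mm high
- dish: Bystander: glass dish, 80 mm across, 16 mm high
- hammer: Bystander: geologist's hammer, lying
- offcut: Bystander: brownish stone offcut, 45 x 40 x 30 mm
- jar: Bystander: white jar, 52 mm across, 70 mm high
- weight: Bystander: brass balance weight, 32 mm across, 48 mm high
Mind the look-alikes: they are no part of the job. There is more than one size of the pin; the job needs the smaller.

How it is judged:
On the way, in this order (a step that is already met when the one before it is completed fails the run):
1. the stone bar is home against the end stop while the clamp is still open (y of stone in the frame of clamp below 0.0325 m and z of stone in the frame of clamp below 0.012 m and value of joint upper above 0.4 rad), for 0.1 s.
2. the upper half is folded down over the stone (value of joint upper below 0.2 rad), for 0.1 s.
At the end, for the whole second after the job is handed in: Stone within 3.5 mm of the stop; upper half shut to 0.02 rad; pin through both holes (tip at most 4 mm short of home, 5 mm off axis, 0.12 rad off upright); fingers still press it down (over 3 N pin on clamp, over 2 N fingers on pin) through the last second (y of stone in the frame of clamp below 0.0325 m and z of stone in the frame of clamp below 0.012 m and value of joint upper below 0.02 rad and horizontal distance between pin and base_hole below 0.005 m and horizontal distance between pin_collar and upper_hole below 0.005 m and z of pin in the frame of clamp below 0.018 m and angle between the z axis of pin and the z axis of clamp, either way round below 0.12 rad and contact force between pin and clamp above 3 N and contact force between the fingers and pin above 2 N); the arm keeps its last pose, push and grip.
It fails at once if a bystander is moved more than 30 mm (distance of any of beaker, reagent, dish, hammer, offcut, jar, weight from where it was at the start of the episode above 0.03 m).
It also fails if it takes over 61 s, if anything falls off the work surface, if the arm or the gripper's body presses on something with over 40 N, if the wrist force passes 120 N, or if a joint passes its speed limit or range.

### The arm

A 6-joint arm with a two-finger parallel gripper is mounted at the origin on the work surface. World frame = base frame: x ahead of the robot, y to its left, z up, the work surface at z = 0. Lengths are in m, angles in rad, forces in N, time in s.
With the tool pointing down it reaches from about 0.375 to 0.9 m from the base axis. Payload 3.1 kg.
Tool frame: the origin (TCP) lies between the finger pads; the fingertips stand 11 mm ahead of it and the grasp point (between the pads) lies 8 mm behind it; z points along the fingers, y is the direction in which the jaws open and shut (so a half turn about z gives the same grasp; the last joint's range is limited). The gripper opens to 85 mm and grips with 20 to 120 N. Pads are 22 mm wide; open, the fingers measure 114 mm over their backs; the gripper's body (76 mm by 85 mm) begins 54 mm behind the grasp point. The pads swing forward as they close: fully open they stand 13 mm farther back than shut.
Start: joints at [1.103, 0.527, 1.433, -0, 1.181, -0.178], TCP at [0.178, 0.599, 0.222] pointing down, gripper open.
Joint ranges: [-3.08, 3.08], [-0.75, 2.2], [0.22, 2.44], [-1.43, 4.57], [0, 2.65], [-2.85, 2.85]. Speed limits (rad/s): [2.79, 2.79, 3.14, 3.14, 3.14, 3.14].

### API

Orientations are given as a unit quaternion [x, y, z, w].
In Python, from station import manip gives the robot as it stands. The module is installed in compiled form; this text tells all that it offers.
- The arm moves only by the tool arm_command, never from a script. Its argument "rows" is a list of rows, each a list of 3 entries, a list of its own where there are three numbers: the shift along the world's x, y, z in mm, then the turn about the world's z in rad, then the closure, from -1 (fully open) to 1 (shut), so that 0 is half open. A call has 1 to 12 rows; each row shifts and turns the commanded pose from where the row before left it; what a row does not reach is not made up. A row lasts 1/8 s, in which the tool goes at most 62.5 mm and 10.7 degrees, less where a joint would pass 70% of its speed; a pose out of reach is approached as far as the arm can. A call with a gripper value outside its range is refused whole. The fingers move at their own pace and stop on an object; "squeeze" is the grip in N (left out, the last holds). Time passes only in rows, so rows that do not move let the fingers close. It gives the time, the measured TCP pose, the force and the opening at its end, in the units of the state.
- manip.sense(): the state, without advancing time (a new reading comes with each control period).
- manip.snapshot(name): name is "scene" or "top"; returns the picture (480x640x3 uint8, blue, green, red); there is no depth.
- manip.get_calibration(name): a dict with "fovy" (degrees; the focal length in pixels is half the picture's height over the tangent of half this angle, whatever the lens; pixels are square), "cx", "cy" (the principal point, pixels), "k1" (the pictures are not rectified: a ray, as slopes to the right and down, at radius r is drawn at 1 + k1 r^2 times it, then the intrinsics apply), "R" (3x3) and "t" (3): a world point X has camera coordinates R X + t. Camera axes: x right, y down, z forward; pixel columns grow to the right and rows downward; lengths in m; the calibration is good to about 2 mm. A picture is of the moment at which its call begins. get_calibration takes no time and is no camera call.
- manip.sign_off(): hands the job in, once; it reports no verdict.
The state is a dict: "t": time; "q": joint angles; "qd": joint speeds; "tau": joint torques, N m; "tcp_pos": TCP position; "tool_rot": TCP orientation; "force": force on the tool from outside, world axes, zero at the start; "ft_torque": the same for the moment, N m; "finger_gap": opening from 0.0 (shut) to 1.0 (fully open).
Only numpy, scipy, OpenCV 4.12 (cv2) and the standard library are available. Lean on these libraries where they do the work, as an engineer would, in place of code of your own. Each camera call takes 0.05 s, during which the arm holds its last target.

## Working session

There is one attempt and no reset: what is moved stays moved. The work goes in short steps, Python scripts to look and compute and a tool call to move; the robot and the scene stay as the last step left them, time stands still between calls to the robot, and variables do not carry over. Pictures are saved under pics/ and viewed, and the job is handed in when it is done.

Besides the shell and the picture viewer there is one more tool, called after "Emit:" in YAML: its name, and indented under it one key for each argument. arm_command: Moves the arm, as the interface text tells. Its arguments: {"type":"object","properties":{"rows":{"type":"array","items":{"type":"array"}},"squeeze":{"type":"number"}},"required":["rows"]}

```bash
mkdir -p pics; python3 - <<'E'
from station import manip
import cv2
for n in ("scene","top"):
    cv2.imwrite(f"pics/{n}0.png",manip.snapshot(n)); 
    c=manip.get_calibration(n); print(n,c)
print(manip.sense())
E
```

```text
scene {'fovy': 43.03525800048288, 'cx': 326.40989532339813, 'cy': 241.3155559565497, 'k1': -0.03145516110830611, 'R': array([[-0.47604378,  0.87935697,  0.01066005],
       [ 0.75264267,  0.41365641, -0.51226691],
       [-0.45487508, -0.23583827, -0.85876014]]), 't': array([ 0.24299903, -0.34475839,  1.71493801])}
top {'fovy': 49.093531320884125, 'cx': 327.9715254838727, 'cy': 226.35647222467088, 'k1': 0.012861723283914975, 'R': array([[-0.00898024, -0.99995309,  0.00362968],
       [-0.99638069,  0.0086412 , -0.08456265],
       [ 0.08452731, -0.00437593, -0.99641155]]), 't': array([0.00774581, 0.52001633, 1.41622706])}
{'t': 0.1, 'q': array([ 1.10348893e+00,  5.28372946e-01,  1.43376706e+00, -2.91454182e-05,
        1.18139292e+00, -1.78511116e-01]), 'qd': array([-0.00131617, -0.00163414, -0.00409094,  0.00080635, -0.00129894,
       -0.00048893]), 'tau': array([-1.05690528e-03, -4.43305671e+01, -1.78585303e+01, -3.08379358e-04,
        3.89046516e-03, -1.27917542e-05]), 'tcp_pos': array([0.17768506, 0.59852559, 0.22083391]), 'tool_rot': array([ 1.43891304e-01,  9.89593023e-01, -9.24270948e-04, -2.95069895e-04]), 'force': array([-0.26593672,  0.34816592, -0.10699126]), 'ft_torque': array([-0.0221534 , -0.01329652, -0.04603138]), 'finger_gap': 1.0007533126571313}
```

View pics/scene0.png

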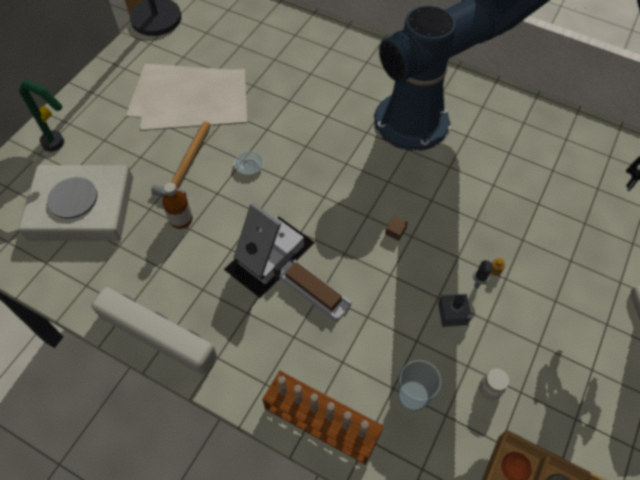

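View pics/top0.png

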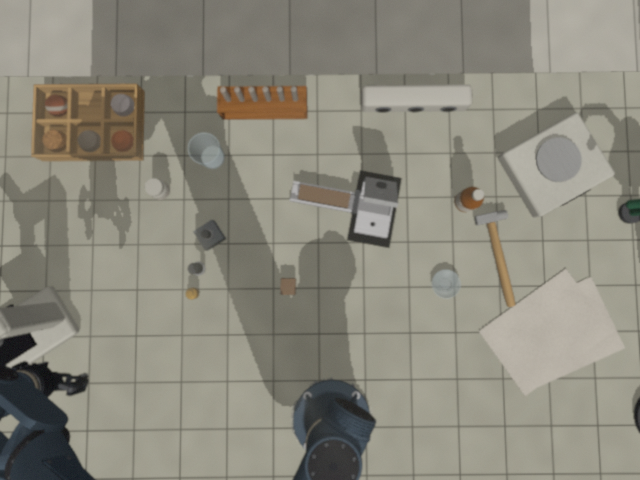

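```bash
cat > h.py <<'E'
from station import manip
import cv2, numpy as np
C={n:manip.get_calibration(n) for n in("scene","top")}
def proj(n,X):
    c=C[n];X=np.atleast_2d(X);p=X@c["R"].T+c["t"];s=p[:,:2]/p[:,2:]
    r2=(s**2).sum(1,keepdims=True);s=s*(1+c["k1"]*r2);f=240/np.tan(np.radians(c["fovy"])/2)
    return s*f+[c["cx"],c["cy"]]
def onz(n,uv,z):
    c=C[n];f=240/np.tan(np.radians(c["fovy"])/2);d=(np.array(uv,float)-[c["cx"],c["cy"]])/f
    s=d.copy()
    for _ in range(20): s=d/(1+c["k1"]*(s@s))
    r=c["R"].T@np.array([*s,1]);o=-c["R"].T@c["t"]
    return o+r*(z-o[2])/r[2]
def crop(img,u0,v0,w,h,k,name):
    o=cv2.resize(img[v0:v0+h,u0:u0+w],None,fx=k,fy=k,interpolation=cv2.INTER_CUBIC)
    cv2.imwrite(name,o)
E
python3 - <<'E'
from h import *
t=cv2.imread("pics/top0.png");s=cv2.imread("pics/scene0.png")
crop(t,280,160,130,97,6,"pics/t0c.png");crop(s,220,190,140,105,5,"pics/s0c.png")
a=cv2.resize(t[200:310,150:310],None,fx=5,fy=5,interpolation=2);cv2.imwrite("pics/t0p.png",a)
a=cv2.resize(s[200:340,370:530],None,fx=4,fy=4,interpolation=2);cv2.imwrite("pics/s0p.png",a)
print(proj("top",[[0,0,0],[.5,0,0]]))
E
```

```text
[[330.85061383 419.64460414]
 [329.1445559  234.22040744]]
```

View pics/t0c.png

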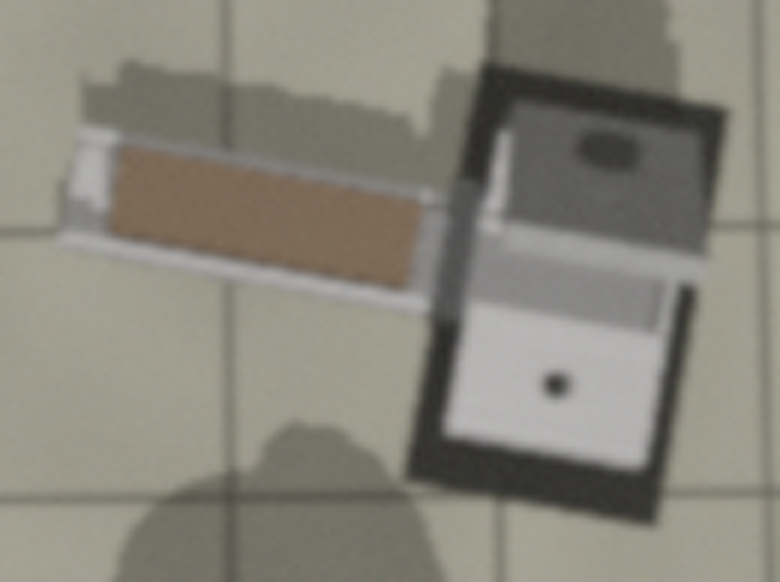

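View pics/s0c.png

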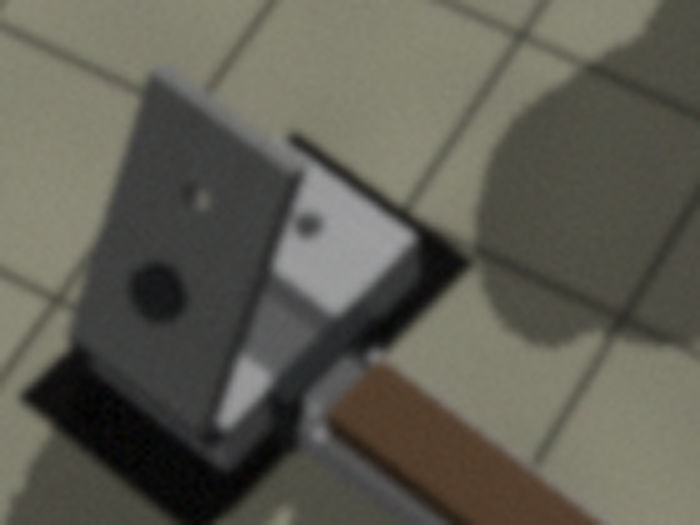

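View pics/t0p.png

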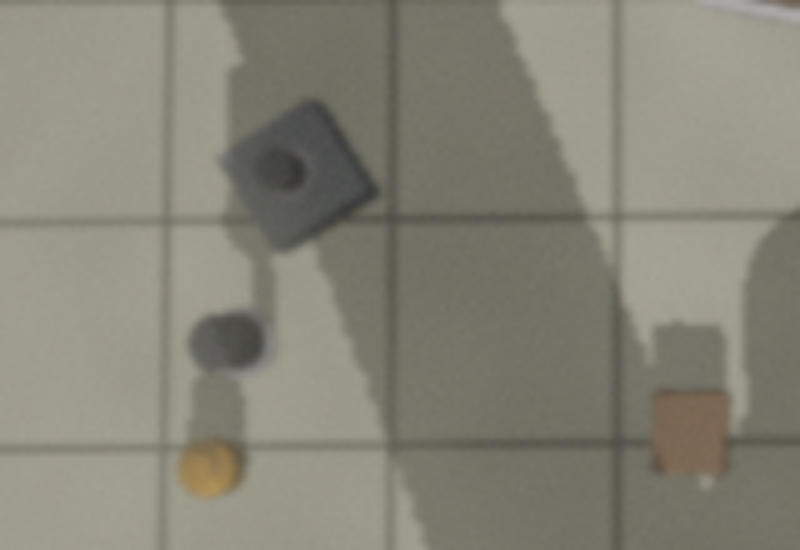

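View pics/s0p.png

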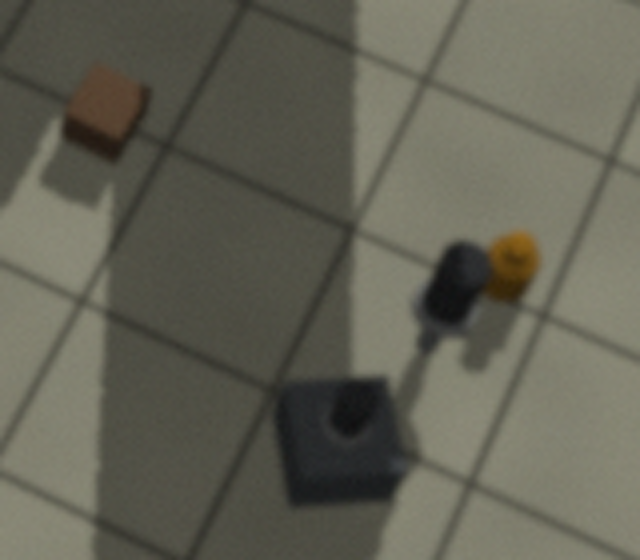

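```bash
cat > fit.py <<'E'
from h import *
from scipy.optimize import least_squares
T=lambda u,v:("top",(u/6+280,v/6+160)); S=lambda u,v:("scene",(u/5+220,v/5+190))
def U(r,y,h,th): return [68-r*np.cos(th)+h*np.sin(th),y,40+r*np.sin(th)+h*np.cos(th)]
obs=[(T(556,384),lambda th,sy:[-45.75,0,40]),(S(308,224),lambda th,sy:[-45.75,0,40]),
(T(443,437),lambda th,sy:[-75,45,40]),(T(645,470),lambda th,sy:[-75,-45,40]),(S(415,238),lambda th,sy:[-75,45,40]),
(T(82,132),lambda th,sy:[32.5,235,22]),(T(57,238),lambda th,sy:[-22.5,235,22]),
(S(157,70),lambda th,sy:U(158.75,-42,12,th)),(S(300,172),lambda th,sy:U(158.75,42,12,th)),
(S(196,197),lambda th,sy:U(113.75,0,12,th)),(S(157,292),lambda th,sy:U(63,0,21,th)),(T(608,150),lambda th,sy:U(63,0,21,th)),
(T(113,145),lambda th,sy:[25,sy+70,38]),(T(108,238),lambda th,sy:[-15,sy+70,38]),(T(424,200),lambda th,sy:[25,sy-70,38]),(T(410,290),lambda th,sy:[-15,sy-70,38])]
def W(p,X): c,s=np.cos(p[2]),np.sin(p[2]); X=np.array(X)/1000; return np.array([p[0]+c*X[0]-s*X[1],p[1]+s*X[0]+c*X[1],X[2]])
def res(p): return np.concatenate([proj(n,W(p,f(p[3],p[4])))[0]-uv for (n,uv),f in obs])
r=least_squares(res,[.57,-.07,-.15,.95,148],loss="soft_l1",x_scale=[.01,.01,.05,.05,5])
if __name__=="__main__":
    print(r.x,W(r.x,[-45.75,0,40])); print(res(r.x).reshape(-1,2).round(1))
    # pin in rest: top crop /5+(150,200); scene crop /4+(370,200)
    o2=[("top",(281/5+150,169/5+200),122-42+42-0),("scene",(360/4+370,392/4+200),None)]
    # rest top corners z=42
    rc=[np.array(onz("top",(u/5+150,v/5+200),.042))[:2] for u,v in((311,97),(378,190),(288,252),(220,160))]
    print("rest",np.mean(rc,0)); 
    rc=[np.array(onz("scene",(u/4+370,v/4+200),.042))[:2] for u,v in((276,382),(387,377),(402,462),(290,475))]
    print("rest scene",np.mean(rc,0)); 
    # knob top centre z = 4+80
    print("knob top", onz("top",(281/5+150,170/5+200),.078)," scene",onz("scene",(360/4+370,390/4+200),.084))
E
python3 fit.py
```

```text
[ 5.70097537e-01 -1.24594894e-01 -1.85691523e-01  1.03136120e+00
  1.41075853e+02] [ 0.52513403 -0.11614824  0.04      ]
[[-0.6 -0.5]
 [-0.2 -1. ]
 [ 0.  -1.6]
 [-0.8 -1.2]
 [ 0.4 -1.6]
 [-1.4 -0.7]
 [-0.8  1.2]
 [-0.4 -1.5]
 [-0.4 -1.5]
 [ 0.3 -0.5]
 [-0.6 -0.6]
 [-0.6 -1.2]
 [ 1.2  0.4]
 [-0.6 -0.8]
 [ 0.   0.2]
 [-0.2 -0.4]]
rest [0.497972   0.32130696]
rest scene [0.50210742 0.32480783]
knob top [0.49796647 0.32294607 0.078     ]  scene [0.49955707 0.32767317 0.084     ]
```

```bash
sed -i 's#u/6+280,v/6+160#u/6+280-.42,v/6+160-.42#;s#u/5+220,v/5+190#u/5+220-.4,v/5+190-.4#' fit.py; sed -i 's#+150,#+149.6,#g;s#+200)#+199.6)#g' fit.py; python3 fit.py
python3 -c "
from fit import *
for X in ([5,240,0],[5,120,0],[5,99,0],[26,0,0],[60,0,0],[-45.75,0,0]): print(X,W(r.x,X)*1000)"
```

```text
[ 5.70414582e-01 -1.24727546e-01 -1.89211469e-01  1.03345062e+00
  1.42475389e+02] [ 0.52548109 -0.11612268  0.04      ]
[[-0.2 -0.2]
 [ 0.1 -0.5]
 [ 0.4 -1.4]
 [-0.4 -0.9]
 [ 0.8 -1.1]
 [-0.8 -0.6]
 [-0.3  1.2]
 [-0.2 -1. ]
 [-0.3 -0.9]
 [ 0.4 -0. ]
 [-0.4 -0.1]
 [-0.  -1. ]
 [ 1.3  0.3]
 [-0.6 -0.8]
 [ 0.   0.3]
 [-0.2 -0.3]]
rest [0.49906046 0.32239201]
rest scene [0.50118445 0.32442897]
knob top [0.49902745 0.32400408 0.078     ]  scene [0.49864908 0.32730529 0.084     ]
[5, 240, 0] [620.46562503 110.04871525   0.        ]
[5, 120, 0] [597.89548555  -7.80962686   0.        ]
[5, 99, 0] [593.94571114 -28.43483673   0.        ]
[26, 0, 0] [ 595.95055594 -129.61774337    0.        ]
[60, 0, 0] [ 629.34375287 -136.01261623    0.        ]
[-45.75, 0, 0] [ 525.48108889 -116.12268081    0.        ]
```

Emit:
arm_command:
  rows:
    - [[40,-44.5,0],0.02,1]
    - [[40,-44.5,0],0.02,1]
    - [[40,-44.5,0],0.02,1]
    - [[40,-44.5,0],0.02,1]
    - [[40,-44.5,0],0.02,1]
    - [[40,-44.5,0],0,1]
    - [[40,-44.5,0],0,1]
    - [[40,-44.5,0],0,1]
    - [[40,-44.5,0],0,1]
    - [[40,-44.5,0],0,1]
    - [[42,-44,0],0,1]

```text
t: 1.48
tcp_pos: [0.6207, 0.1085, 0.2213]
tool_rot: [0.094, 0.996, 0.0, -0.001]
force: [0.4, 1.8, 0.2]
finger_gap: 0.002
```

Emit:
arm_command:
  rows:
    - [[0,0,-60],0,1]
    - [[0,0,-60],0,1]
    - [[0,0,-40],0,1]
    - [[0,0,-25],0,1]
    - [[0,0,0],0,1]

```text
t: 2.1
tcp_pos: [0.6177, 0.11, 0.034]
tool_rot: [0.094, 0.996, -0.0, -0.003]
force: [-0.3, -0.3, 0.3]
finger_gap: -0.001
```

```bash
python3 - <<'E'
from h import *
t=manip.snapshot("top");s=manip.snapshot("scene");print(manip.sense()["tcp_pos"],manip.sense()["force"])
a=cv2.resize(t[150:250,260:400],None,fx=5,fy=5,interpolation=2);b=cv2.resize(s[180:330,210:390],None,fx=4,fy=4,interpolation=2)
cv2.imwrite("pics/t1.png",a);cv2.imwrite("pics/s1.png",b)
E
```

```text
[0.62032885 0.11014173 0.03704141] [0.68353357 0.84604702 0.46303573]
```

View pics/s1.png

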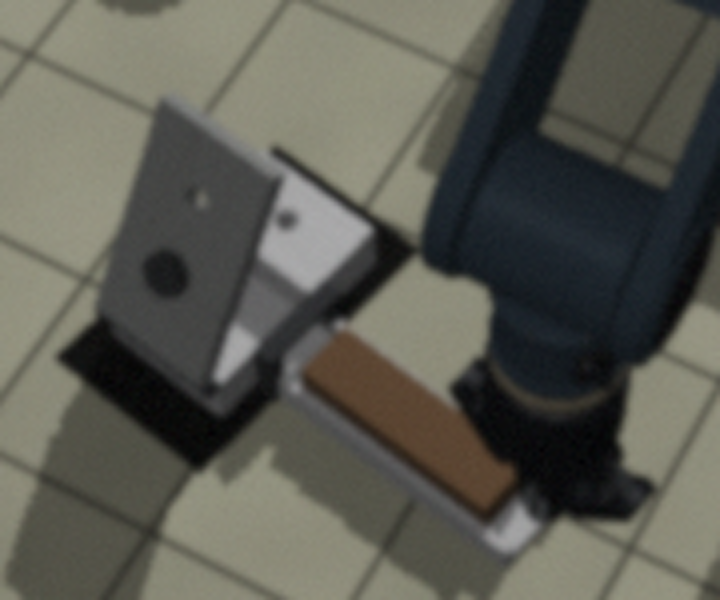

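Emit:
arm_command:
  rows:
    - [[-2.8,-14.7,0],0,1]
    - [[-2.8,-14.7,0],0,1]
    - [[-2.8,-14.7,0],0,1]
    - [[-2.8,-14.7,0],0,1]
    - [[-2.8,-14.7,0],0,1]
    - [[-2.8,-14.7,0],0,1]
    - [[-2.8,-14.7,0],0,1]

```text
t: 3.08
tcp_pos: [0.6002, 0.0062, 0.0367]
tool_rot: [0.094, 0.996, -0.0, -0.0]
force: [0.1, -0.2, 0.6]
finger_gap: -0.003
```

Emit:
arm_command:
  rows:
    - [[-1,-5,0],0,1]
    - [[-0.6,-3,0],0,1]
    - [[0,0,0],0,1]

```text
t: 3.45
tcp_pos: [0.5988, -0.0007, 0.0367]
tool_rot: [0.094, 0.996, 0.0, 0.0]
force: [-0.2, -0.1, 0.3]
finger_gap: -0.002
```

```bash
python3 - <<'E'
from h import *
t=manip.snapshot("top");s=manip.snapshot("scene");print(manip.sense()["tcp_pos"],manip.sense()["force"])
a=cv2.resize(t[150:250,260:400],None,fx=5,fy=5,interpolation=2);b=cv2.resize(s[180:330,210:390],None,fx=4,fy=4,interpolation=2)
cv2.imwrite("pics/t2.png",a);cv2.imwrite("pics/s2.png",b)
E
```

```text
[ 5.98797552e-01 -3.56034323e-04  3.66927009e-02] [-0.31650157 -0.70799353  0.0935288 ]
```

View pics/s2.png

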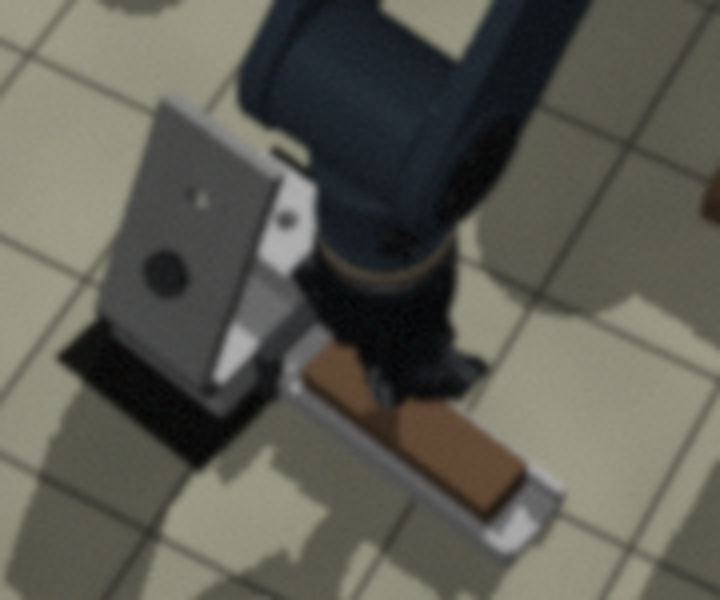

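View pics/t2.png

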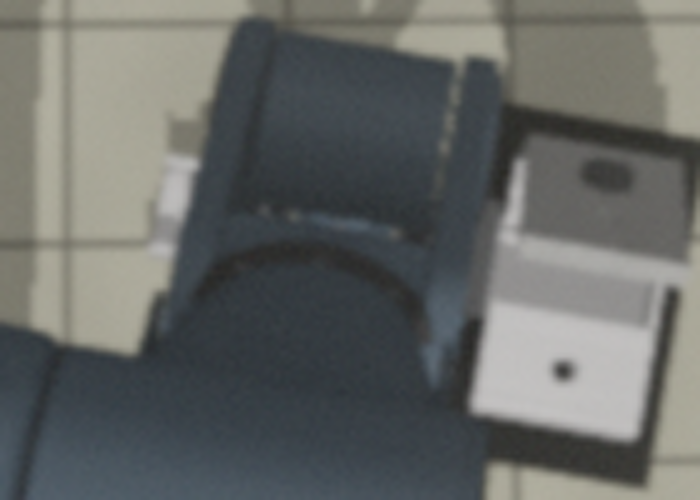

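View pics/t1.png

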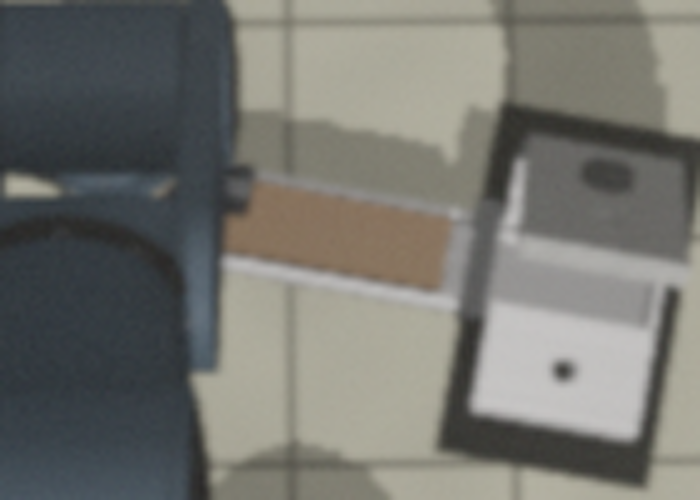

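```bash
python3 - <<'E'
from h import *
from fit import r,W
p=manip.sense()["tcp_pos"]
for d in(0,-.011,.008,.06): 
  q=p+[0,0,d]; print(d,(proj("scene",q)[0]-[210,180])*4,(proj("top",q)[0]-[260,150])*5)
for sy in (142,36): print([((proj("scene",W(r.x,[x,sy+y,38]))[0]-[210,180])*4).round() for x,y in((-20+5,-70),(-15,70),(25,70),(25,-70))])
c=np.cos(r.x[2]);s=np.sin(r.x[2]);d=p[:2]-r.x[:2];print(c*d[0]+s*d[1],-s*d[0]+c*d[1])
E
```

```text
0 [393.21955071 395.32105149] [345.10746125 235.3285021 ]
-0.011 [393.50116945 403.97797275] [344.99473758 238.1383492 ]
0.008 [393.01238925 388.95172717] [345.19053363 233.25776811]
0.06 [391.61553774 345.97775472] [345.75406653 219.21065353]
[array([343., 318.]), array([528., 455.]), array([484., 504.]), array([298., 364.])]
[array([209., 220.]), array([387., 351.]), array([342., 398.]), array([164., 264.])]
0.004484062282071419 0.12749023193558584
```

```bash
python3 - <<'E'
from h import *
s=manip.snapshot("scene");st=manip.sense();print(st["tcp_pos"],st["force"],st["t"])
b=cv2.resize(s[235:325,265:355],None,fx=6.6,fy=6.6,interpolation=2)
b=np.clip(b.astype(float)*1.8,0,255).astype(np.uint8)
cv2.imwrite("pics/s3.png",b)
E
```

```text
[ 5.98777688e-01 -3.04025556e-04  3.66888337e-02] [-0.07875441  0.34940828 -0.1015967 ] 3.6
```

View pics/s3.png

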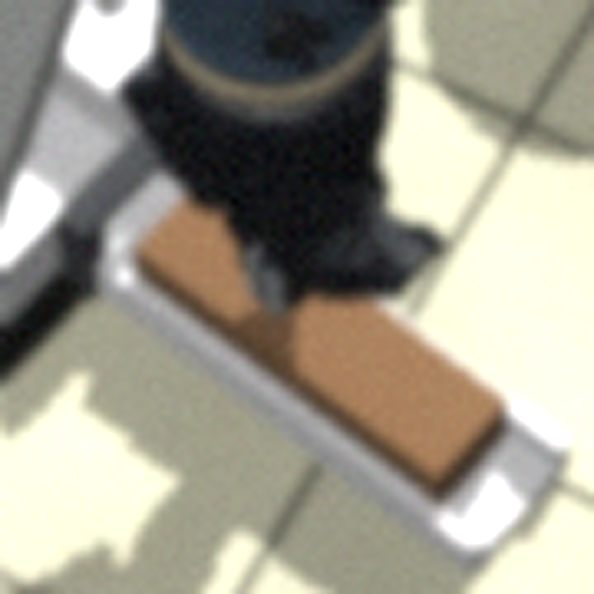

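Emit:
arm_command:
  rows:
    - [[0,0,-3],0,1]
    - [[0,0,0],0,1]

```text
t: 3.85
tcp_pos: [0.5985, -0.0005, 0.0334]
tool_rot: [0.094, 0.996, 0.0, -0.0]
force: [-0.4, 0.6, -0.2]
finger_gap: 0.003
```

```bash
python3 - <<'E'
from fit import *
def res2(p):
    return np.concatenate([proj(n,W(p,f(p[3],p[4]))+[0,0,p[5]])[0]-uv for (n,uv),f in obs])
q=least_squares(res2,[*r.x,0],loss="soft_l1",x_scale=[.01,.01,.05,.05,5,.01]);print(q.x,r.cost,q.cost)
s=manip.snapshot("scene")
b=cv2.resize(s[235:325,265:355],None,fx=6.6,fy=6.6,interpolation=2)
b=np.clip(b.astype(float)*2.5,0,255).astype(np.uint8)
p=manip.sense()["tcp_pos"]
for a in(0,-.011,.05):
  u=((proj("scene",p+[0,0,a])[0]-[265,235]+.5)*6.6); cv2.circle(b,tuple(int(i) for i in u),3,(0,0,255),-1)
cv2.imwrite("pics/s4.png",b)
E
```

```text
[ 5.69587344e-01 -1.25895818e-01 -1.94472651e-01  1.02721084e+00
  1.43853848e+02 -4.92513728e-03] 5.847996114344459 3.929575128478545
```

View pics/s4.png

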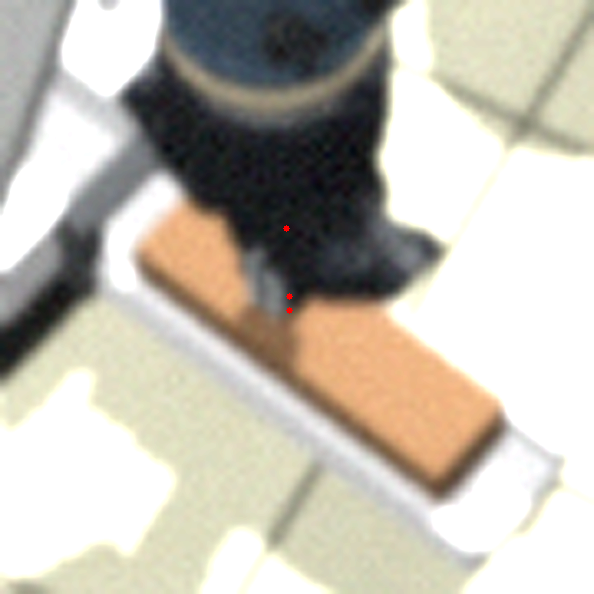

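Emit:
arm_command:
  rows:
    - [[0,0,-3],0,1]
    - [[0,0,0],0,1]

```text
t: 4.15
tcp_pos: [0.5985, -0.0008, 0.0304]
tool_rot: [0.094, 0.996, 0.0, -0.0]
force: [-0.0, -0.2, 0.6]
finger_gap: 0.002
```

Emit:
arm_command:
  rows:
    - [[0,0,50],0,1]
    - [[0,0,50],0,1]
    - [[0,0,50],0,1]
    - [[8,40,20],0,1]
    - [[8,40,20],0,1]
    - [[8,40,0],0,1]
    - [[0,0,0],0,1]

```text
t: 5.03
tcp_pos: [0.6228, 0.122, 0.221]
tool_rot: [0.092, 0.996, 0.0, 0.0]
force: [-0.7, -0.1, -0.1]
finger_gap: -0.002
```

```bash
python3 - <<'E'
from h import *
s=manip.snapshot("scene");t=manip.snapshot("top");p=manip.sense()["tcp_pos"];print(p)
b=cv2.resize(s[170:340,220:400],None,fx=4,fy=4,interpolation=2)
b=np.clip(b.astype(float)*1.8,0,255).astype(np.uint8)
for a in(0,-.011):
  u=((proj("scene",p+[0,0,a])[0]-[220,170]+.5)*4); cv2.circle(b,tuple(int(i) for i in u),2,(0,0,255),-1)
cv2.imwrite("pics/s5.png",b)
b=cv2.resize(t[130:260,240:410],None,fx=4.5,fy=4.5,interpolation=2);cv2.imwrite("pics/t5.png",b)
E
```

```text
[0.62226744 0.11931054 0.22038091]
```

View pics/s5.png

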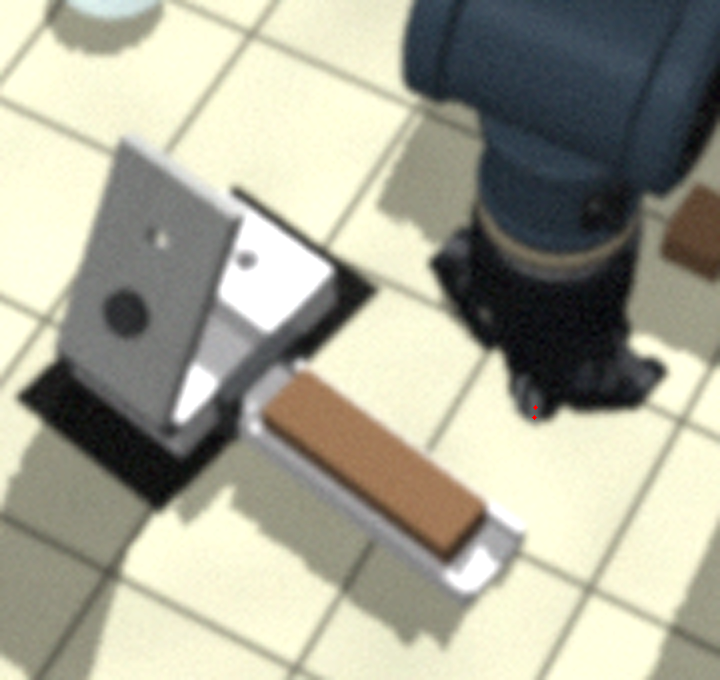

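View pics/t5.png

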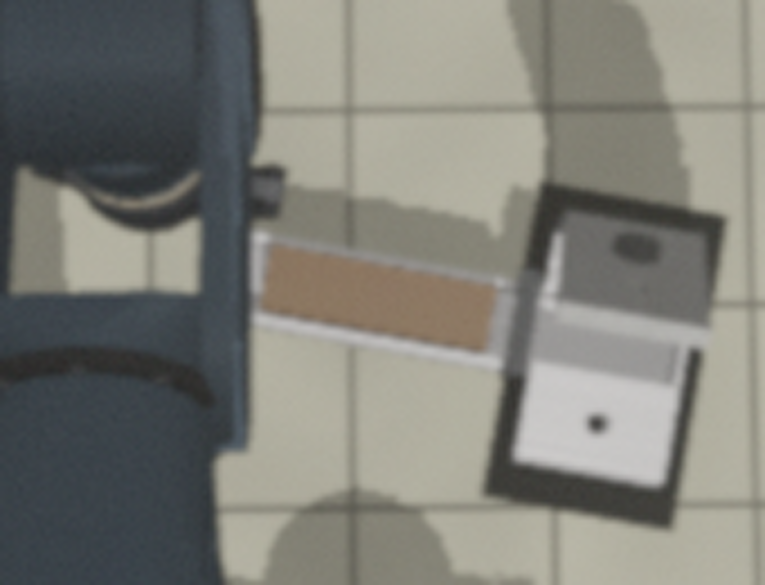

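```bash
python3 - <<'E'
from h import *
a=cv2.imread("pics/scene0.png");s=manip.snapshot("scene")
f=lambda i:np.clip(cv2.resize(i[190:330,225:360],None,fx=3,fy=3,interpolation=2).astype(float)*1.8,0,255).astype(np.uint8)
cv2.imwrite("pics/cmp.png",np.hstack([f(a),f(s)]))
E
```

```text
(no output)
```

View pics/cmp.png

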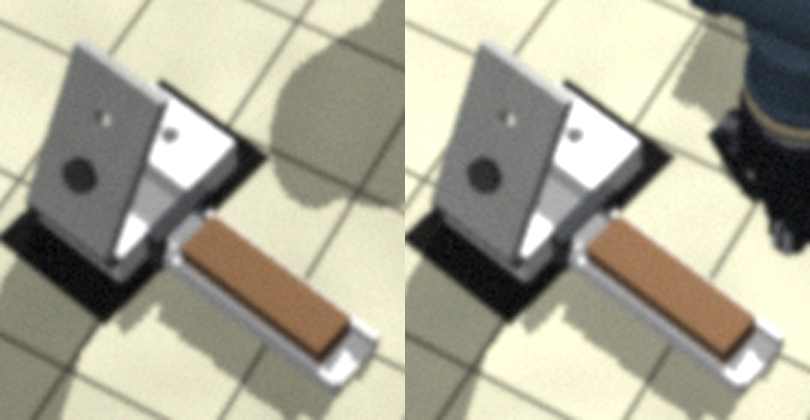

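```bash
python3 - <<'E'
from h import *
a=cv2.imread("pics/scene0.png");t=cv2.imread("pics/top0.png")
p=np.array([0.17768506, 0.59852559, 0.22083391]); y=np.array([.285,.959,0])
def mk(i,n,u0,v0,w,h,k):
    b=np.clip(cv2.resize(i[v0:v0+h,u0:u0+w],None,fx=k,fy=k,interpolation=2).astype(float)*2,0,255).astype(np.uint8)
    for d in(-.0425,0,.0425):
        for z,c in((-.011,(0,0,255)),(.019-.011,(0,255,0)),(.06,(255,0,0))):
            u=(proj(n,p+y*d+[0,0,z])[0]-[u0,v0]+.5)*k
            cv2.circle(b,tuple(int(q) for q in u),3,c,-1)
    return b
print(proj("scene",p),proj("top",p))
cv2.imwrite("pics/g1.png",mk(t,"top",0,340,130,100,6));cv2.imwrite("pics/g2.png",mk(a,"scene",560,120,80,90,6))
E
```

```text
[[644.47947681 205.87069271]] [[ 69.72818665 370.1897342 ]]
```

View pics/g1.png

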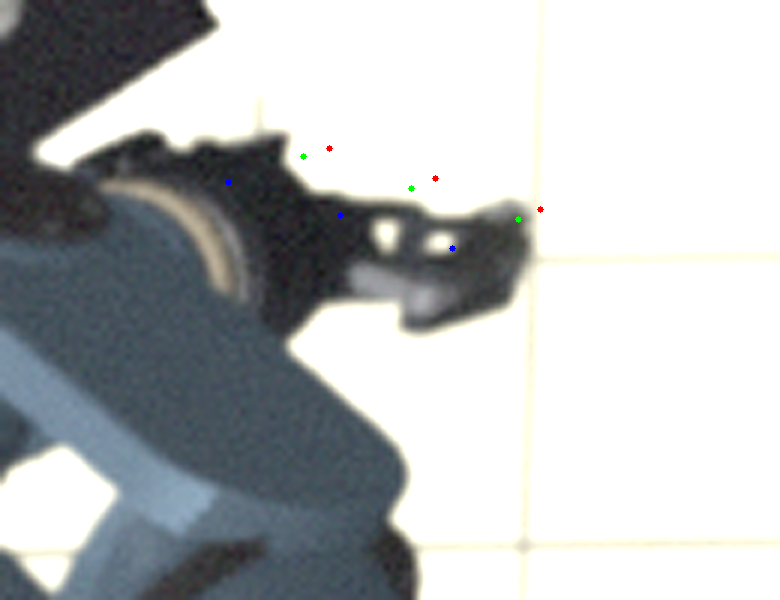

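View pics/g2.png

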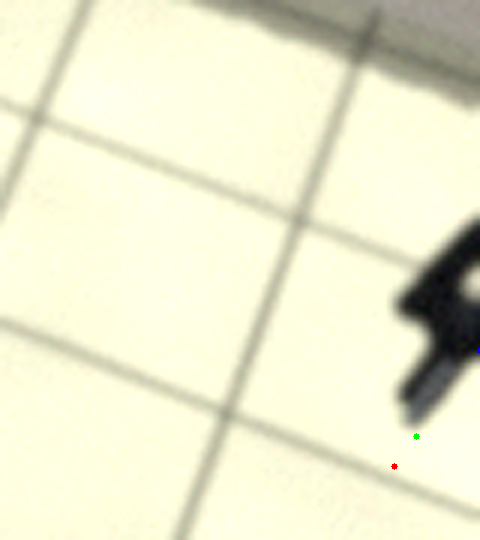

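Emit:
arm_command:
  rows:
    - [[1.5,7.5,-50],0,1]
    - [[1.5,7.5,-60],0,1]
    - [[0,0,-50],0,1]
    - [[0,0,-20],0,1]
    - [[0,0,-10],0,1]
    - [[0,0,-6],0,1]
    - [[0,0,-4],0,1]
    - [[0,0,0],0,1]

```text
t: 6.18
tcp_pos: [0.6264, 0.1342, 0.0217]
tool_rot: [0.094, 0.996, 0.0, 0.001]
force: [0.0, 1.4, -0.2]
finger_gap: 0.001
```

Emit:
arm_command:
  rows:
    - [[0,0,-3],0,1]
    - [[0,0,-3],0,1]
    - [[0,0,-2],0,1]
    - [[0,0,0],0,1]

```text
t: 6.68
tcp_pos: [0.6255, 0.1342, 0.0124]
tool_rot: [0.094, 0.996, -0.0, -0.0]
force: [-0.0, 0.2, 0.5]
finger_gap: -0.004
```

```bash
python3 - <<'E'
from h import *
s=manip.snapshot("scene");st=manip.sense();p=st["tcp_pos"];print(p,st["force"])
b=cv2.resize(s[220:320,280:390],None,fx=6,fy=6,interpolation=2)
b=np.clip(b.astype(float)*2,0,255).astype(np.uint8)
for a in(0,-.011):
  u=((proj("scene",p+[0,0,a])[0]-[280,220]+.5)*6); cv2.circle(b,tuple(int(i) for i in u),2,(0,0,255),-1)
cv2.imwrite("pics/s6.png",b)
E
```

```text
[0.62566835 0.13419891 0.01252168] [-0.01794788 -0.34337021 -0.10786705]
```

View pics/s6.png

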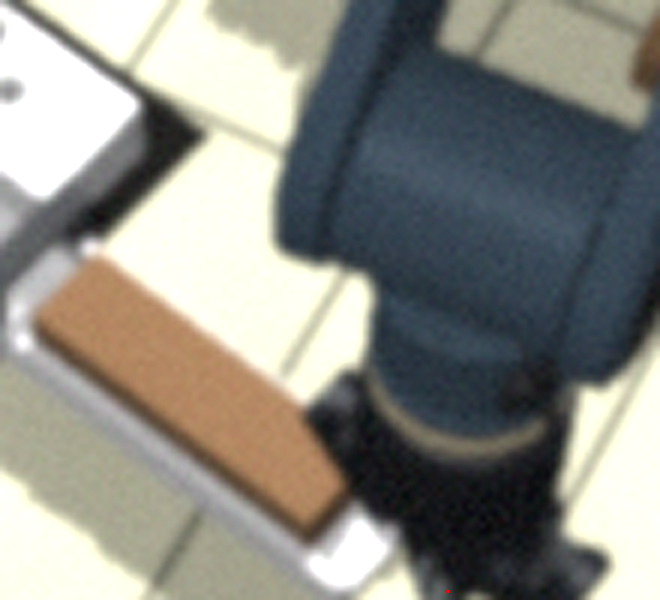

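Emit:
arm_command:
  rows:
    - [[0,0,-2],0,1]
    - [[0,0,-2],0,1]
    - [[0,0,0],0,1]

```text
t: 7.1
tcp_pos: [0.6256, 0.1342, 0.0085]
tool_rot: [0.094, 0.996, -0.0, -0.0]
force: [-0.3, -0.7, 0.0]
finger_gap: 0.0
```

Emit:
arm_command:
  rows:
    - [[0,0,-3],0,1]
    - [[0,0,0],0,1]

```text
t: 7.35
tcp_pos: [0.6255, 0.1341, 0.0054]
tool_rot: [0.094, 0.996, -0.0, -0.0]
force: [0.1, 0.8, -0.3]
finger_gap: -0.002
```

Emit:
arm_command:
  rows:
    - [[0,0,-2],0,1]
    - [[0,0,0],0,1]

```text
t: 7.6
tcp_pos: [0.6256, 0.1342, 0.0035]
tool_rot: [0.094, 0.996, -0.0, -0.0]
force: [0.1, -0.6, -0.4]
finger_gap: 0.003
```

Emit:
arm_command:
  rows:
    - [[0,0,-2],0,1]
    - [[0,0,0],0,1]

```text
t: 7.85
tcp_pos: [0.6256, 0.1342, 0.0016]
tool_rot: [0.094, 0.996, -0.0, -0.0]
force: [-0.9, 0.1, -0.3]
finger_gap: 0.003
```

Emit:
arm_command:
  rows:
    - [[0,0,-2],0,1]
    - [[0,0,0],0,1]

```text
t: 8.1
tcp_pos: [0.6256, 0.1342, -0.0005]
tool_rot: [0.094, 0.996, -0.0, -0.0]
force: [-0.2, 0.5, -0.1]
finger_gap: 0.001
```

Emit:
arm_command:
  rows:
    - [[0,0,-2],0,1]
    - [[0,0,-1],0,1]
    - [[0,0,0],0,1]

```text
t: 8.48
tcp_pos: [0.6257, 0.1342, -0.0034]
tool_rot: [0.094, 0.996, -0.0, -0.0]
force: [-0.5, -0.1, 0.3]
finger_gap: -0.003
```

```bash
python3 - <<'E'
from h import *
s=manip.snapshot("scene");st=manip.sense();p=st["tcp_pos"];print(p,st["force"],st["tau"])
b=cv2.resize(s[250:350,300:430],None,fx=6,fy=6,interpolation=2)
b=np.clip(b.astype(float)*3,0,255).astype(np.uint8)
for a in(0,-.011,.011):
  u=((proj("scene",p+[0,0,a])[0]-[300,250]+.5)*6); cv2.circle(b,tuple(int(i) for i in u),2,(0,0,255),-1)
cv2.imwrite("pics/s7.png",b)
E
```

```text
[ 0.62574409  0.13420302 -0.00333099] [ 0.10769467 -0.36037969 -0.53434166] [-1.08034317e-03 -4.98121190e+01 -1.06006792e+01 -4.27333025e-04
  2.43499548e-03 -1.70724422e-05]
```

View pics/s7.png

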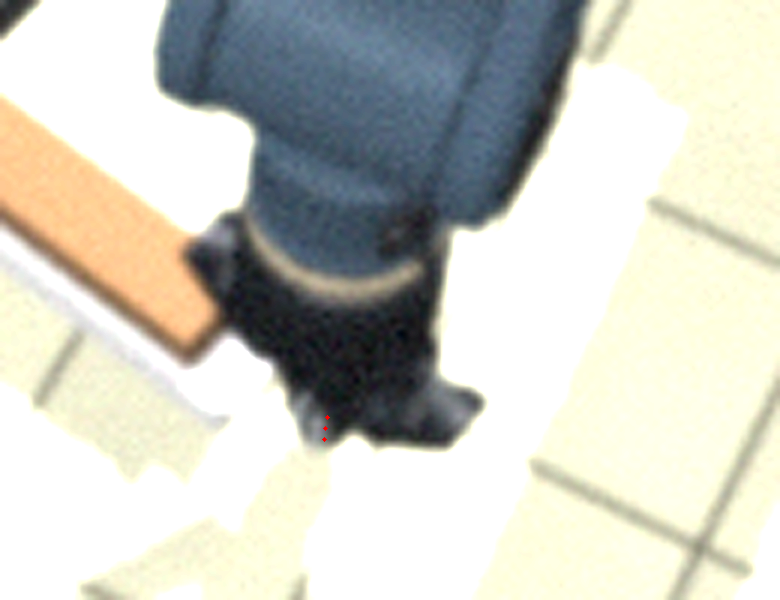

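```bash
python3 - <<'E'
from h import *
a=(86.8,375.0);b=(628.0,189.5)
for z in np.arange(.2,.27,.01):
    print(round(z,3),onz("top",a,z)[:2].round(4),onz("scene",b,z)[:2].round(4))
p=np.array([0.17768506, 0.59852559, 0.22083391]); y=np.array([.285,.959,0]);print(p-y*.0425,p-y*.05)
for n in C: print(n,-C[n]["R"].T@C[n]["t"])
E
```

```text
0.2 [0.1625 0.5686] [0.1323 0.5602]
0.21 [0.1644 0.5642] [0.1416 0.5581]
0.22 [0.1662 0.5597] [0.151 0.556]
0.23 [0.1681 0.5553] [0.1604 0.554 ]
0.24 [0.17   0.5508] [0.1697 0.5519]
0.25 [0.1719 0.5463] [0.1791 0.5498]
0.26 [0.1738 0.5419] [0.1884 0.5477]
0.27 [0.1756 0.5374] [0.1978 0.5457]
[0.16557256 0.55776809 0.22083391] [0.16343506 0.55057559 0.22083391]
scene [1.15524061 0.33337664 1.2935217 ]
top [0.39849392 0.0094492  1.45509085]
```

Emit:
arm_command:
  rows:
    - [[0,0,-2],0,1]
    - [[0,0,0],0,1]

```text
t: 8.78
tcp_pos: [0.6256, 0.1342, -0.0055]
tool_rot: [0.094, 0.996, -0.0, -0.0]
force: [-0.6, -0.5, 0.6]
finger_gap: -0.001
```

Emit:
arm_command:
  rows:
    - [[0,0,-2],0,1]
    - [[0,0,0],0,1]

```text
t: 9.02
tcp_pos: [0.6256, 0.1342, -0.0075]
tool_rot: [0.094, 0.996, -0.0, -0.0]
force: [1.0, 0.4, -0.5]
finger_gap: 0.003
```

Emit:
arm_command:
  rows:
    - [[0,0,-2],0,1]
    - [[0,0,0],0,1]

```text
t: 9.28
tcp_pos: [0.6258, 0.1342, -0.0094]
tool_rot: [0.094, 0.996, 0.0, 0.0]
force: [-0.1, 0.2, -0.5]
finger_gap: 0.005
```

Emit:
arm_command:
  rows:
    - [[0,0,-2],0,1]
    - [[0,0,0],0,1]

```text
t: 9.52
tcp_pos: [0.6259, 0.1342, -0.0095]
tool_rot: [0.094, 0.996, -0.0, 0.0]
force: [-3.6, -1.7, 10.6]
finger_gap: -0.003
```

Emit:
arm_command:
  rows:
    - [[0,0,28],0,1]
    - [[-2.8,-14.7,0],0,1]
    - [[-2.8,-14.7,0],0,1]
    - [[-2.8,-14.7,0],0,1]
    - [[-2.8,-14.7,0],0,1]
    - [[-2.8,-14.7,0],0,1]

```text
t: 10.28
tcp_pos: [0.611, 0.0597, 0.016]
tool_rot: [0.094, 0.996, 0.0, -0.001]
force: [0.2, 2.3, -2.0]
finger_gap: 0.001
```

```bash
python3 - <<'E'
from h import *
s=manip.snapshot("scene");st=manip.sense();p=st["tcp_pos"];print(p,st["force"])
b=cv2.resize(s[200:320,250:380],None,fx=5,fy=5,interpolation=2)
b=np.clip(b.astype(float)*2,0,255).astype(np.uint8)
cv2.imwrite("pics/s8.png",b)
E
```

```text
[0.61064339 0.05770672 0.01606359] [-1.38283006 -1.11350715  0.14419733]
```

View pics/s8.png

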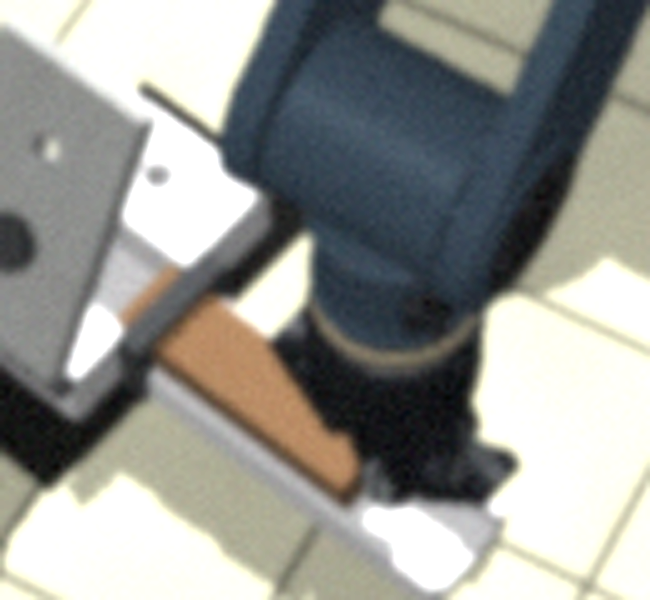

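Emit:
arm_command:
  rows:
    - [[-2.8,-14.7,0],0,1]
    - [[-2.8,-14.7,0],0,1]
    - [[-2.8,-14.7,0],0,1]
    - [[-2.8,-14.7,0],0,1]
    - [[-1,-5,0],0,1]
    - [[-0.6,-3,0],0,1]

```text
t: 11.08
tcp_pos: [0.5989, -0.0064, 0.0168]
tool_rot: [0.095, 0.996, 0.0, 0.0]
force: [0.7, 2.4, -1.0]
finger_gap: -0.003
```

Emit:
arm_command:
  rows:
    - [[-0.4,-2,0],0,1]
    - [[-0.4,-2,0],0,1]
    - [[0,0,0],0,1]

```text
t: 11.45
tcp_pos: [0.5982, -0.01, 0.0167]
tool_rot: [0.094, 0.996, -0.0, 0.0]
force: [0.1, 1.5, 0.4]
finger_gap: 0.0
```

Emit:
arm_command:
  rows:
    - [[-0.4,-2,0],0,1]
    - [[-0.4,-2,0],0,1]
    - [[0,0,0],0,1]

```text
t: 11.82
tcp_pos: [0.5973, -0.0143, 0.0167]
tool_rot: [0.094, 0.996, -0.0, 0.0]
force: [0.6, 1.2, -0.7]
finger_gap: 0.002
```

Emit:
arm_command:
  rows:
    - [[-0.4,-2,0],0,1]
    - [[-0.2,-1,0],0,1]
    - [[0,0,0],0,1]

```text
t: 12.2
tcp_pos: [0.5967, -0.0158, 0.0167]
tool_rot: [0.095, 0.995, 0.001, -0.0]
force: [2.4, 7.3, -0.9]
finger_gap: -0.002
```

Emit:
arm_command:
  rows:
    - [[-0.2,-1,0],0,1]
    - [[0,0,0],0,1]

```text
t: 12.45
tcp_pos: [0.5964, -0.0159, 0.0167]
tool_rot: [0.095, 0.995, 0.002, -0.0]
force: [1.0, 9.9, -0.4]
finger_gap: 0.003
```

```bash
python3 - <<'E'
from h import *
s=manip.snapshot("scene");st=manip.sense();p=st["tcp_pos"];print(p,st["force"])
b=cv2.resize(s[190:310,230:360],None,fx=5,fy=5,interpolation=2)
b=np.clip(b.astype(float)*2,0,255).astype(np.uint8)
cv2.imwrite("pics/s9.png",b)
E
```

```text
[ 0.59646164 -0.0158571   0.01672252] [ 0.09406469  9.34511349 -0.19327633]
```

View pics/s9.png

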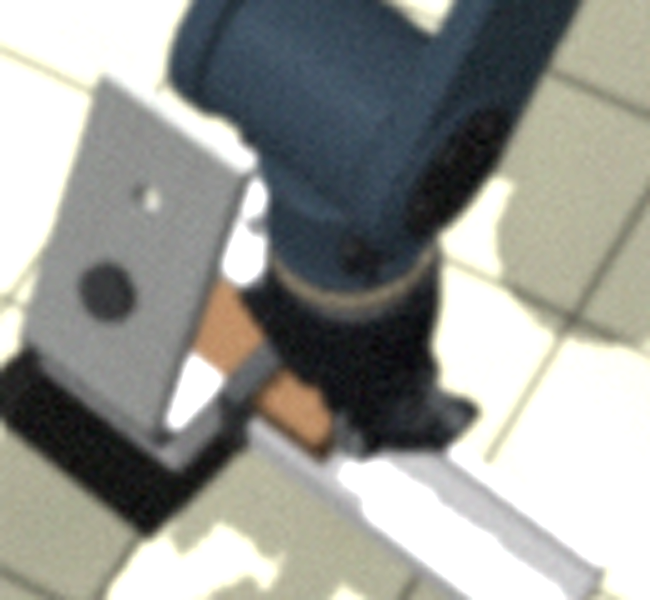

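Emit:
arm_command:
  rows:
    - [[1.5,8,0],0,1]
    - [[0,0,56],0,1]
    - [[0,0,56],0,1]
    - [[0,0,56],0,1]
    - [[0,0,56],0,1]
    - [[5.7,-41,0],0,1]
    - [[5.7,-41,0],0,1]
    - [[5.7,-41,0],0,1]
    - [[0,0,0],0,1]

```text
t: 13.62
tcp_pos: [0.6154, -0.1371, 0.2408]
tool_rot: [0.096, 0.995, -0.001, 0.0]
force: [0.3, 0.5, -0.6]
finger_gap: -0.001
```

```bash
cat > st.py <<'E'
from fit import *
def cl(p): c,s=np.cos(r.x[2]),np.sin(r.x[2]); d=p[:2]-r.x[:2]; return np.array([c*d[0]+s*d[1],-s*d[0]+c*d[1],p[2]+.0095])*1000
def look(name,u0,v0,w,h,k,cam="scene",g=2):
    s=manip.snapshot(cam);st=manip.sense();print("tip clamp mm",cl(st["tcp_pos"]).round(1),"tcp",st["tcp_pos"].round(4),"F",st["force"].round(1),"t",st["t"])
    b=cv2.resize(s[v0:v0+h,u0:u0+w],None,fx=k,fy=k,interpolation=2)
    cv2.imwrite(name,np.clip(b.astype(float)*g,0,255).astype(np.uint8))
E
python3 -c "
from st import *
look('pics/s10.png',220,170,140,120,5)"
```

```text
tip clamp mm [ 45.6  -1.7 250.1] tcp [ 0.6149 -0.1349  0.2406] F [-0.7  0.8 -0.9] t 13.675
```

View pics/s10.png

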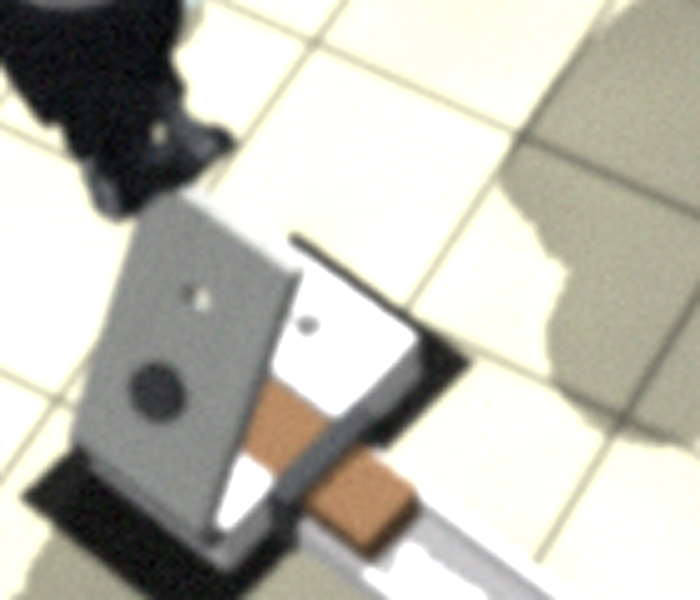

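Emit:
arm_command:
  rows:
    - [[0,0,-50],0,1]
    - [[0,0,-45],0,1]
    - [[0,0,0],0,1]

```text
t: 14.05
tcp_pos: [0.6119, -0.1309, 0.1422]
tool_rot: [0.094, 0.996, 0.001, -0.005]
force: [-0.7, 0.4, -0.5]
finger_gap: -0.002
```

```bash
python3 -c "
from st import *
look('pics/s11.png',220,170,140,120,5)"
```

```text
tip clamp mm [ 44.2   1.3 154.3] tcp [ 0.6141 -0.1318  0.1448] F [ 0.6 -0.4  0.4] t 14.1
```

View pics/s11.png

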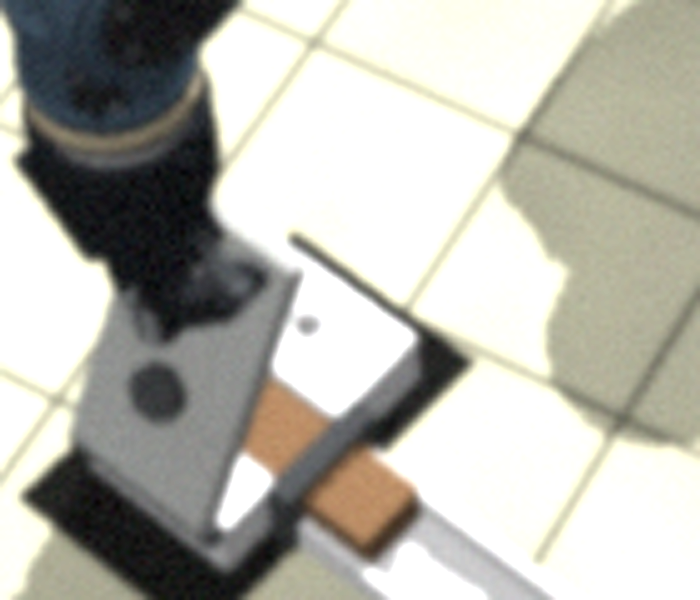

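Emit:
arm_command:
  rows:
    - [[-9.3,1.8,-1],0,1]
    - [[-9.4,1.8,0],0,1]
    - [[-12,2.3,-7],0,1]
    - [[-12,2.3,-8],0,1]
    - [[-8.6,1.6,-9],0,1]
    - [[-8.6,1.6,-9],0,1]
    - [[0,0,0],0,1]

```text
t: 14.98
tcp_pos: [0.5535, -0.1211, 0.1103]
tool_rot: [0.094, 0.996, 0.001, -0.002]
force: [0.4, 0.5, 0.4]
finger_gap: 0.0
```

```bash
python3 -c "
from st import *
look('pics/s12.png',220,170,140,120,5)"
```

```text
tip clamp mm [-16.2   0.2 120.4] tcp [ 0.5545 -0.1215  0.1109] F [ 0.8 -0.1  0. ] t 15.025
```

View pics/s12.png

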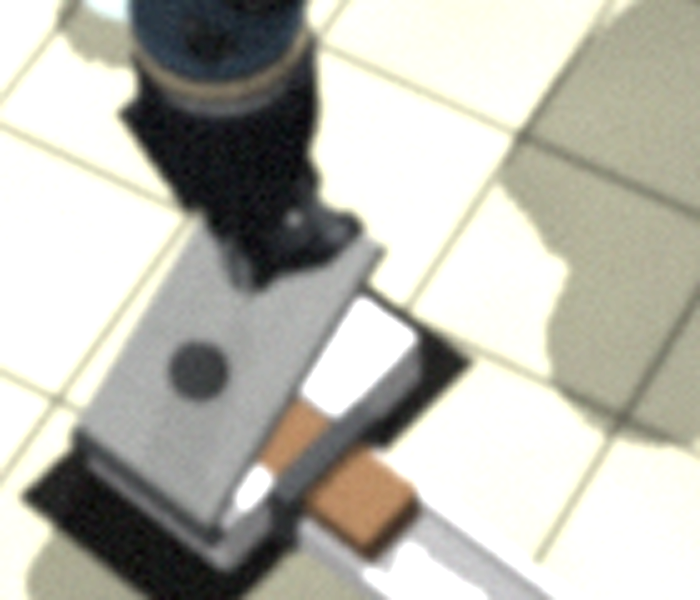

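Plate is folding properly (free edge now at about crop (380,250)). Continue.

Emit:
arm_command:
  rows:
    - [[-6.8,1.3,-10],0,1]
    - [[-6.9,1.3,-10.5],0,1]
    - [[-4.9,1,-11.5],0,1]
    - [[-4.9,1,-11.5],0,1]
    - [[-2,0.4,-6],0,1]
    - [[0,0,0],0,1]

```text
t: 15.78
tcp_pos: [0.5291, -0.1164, 0.0615]
tool_rot: [0.094, 0.996, 0.0, -0.001]
force: [0.1, 0.2, 1.7]
finger_gap: 0.001
```

Emit:
arm_command:
  rows:
    - [[-1.4,0.3,-4],0,1]
    - [[0,0,-3],0,1]
    - [[0,0,0],0,1]

```text
t: 16.15
tcp_pos: [0.5283, -0.1164, 0.0551]
tool_rot: [0.094, 0.996, 0.0, -0.0]
force: [0.7, 0.9, 0.6]
finger_gap: 0.001
```

```bash
python3 -c "
from st import *
look('pics/s13.png',220,170,140,120,5)"
```

```text
tip clamp mm [-42.8   0.3  64.7] tcp [ 0.5284 -0.1164  0.0552] F [ 0.3 -1.4  0.7] t 16.2
```

View pics/s13.png

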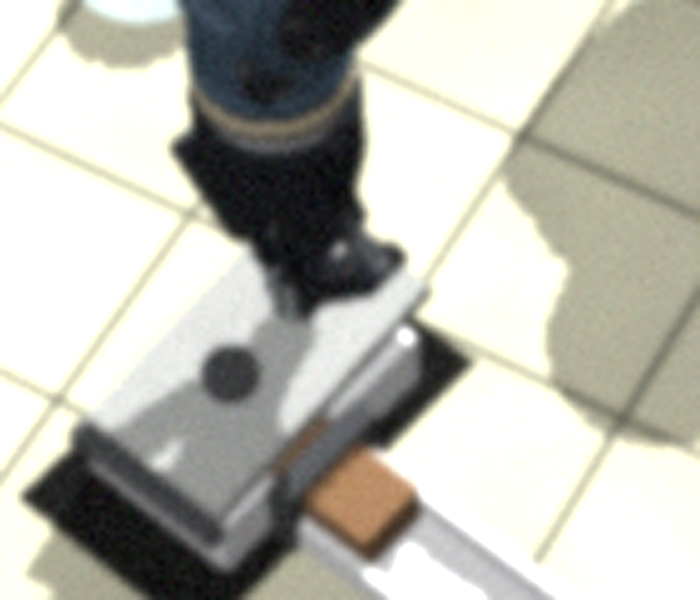

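Emit:
arm_command:
  rows:
    - [[0,0,-2],0,1]
    - [[0,0,0],0,1]

```text
t: 16.45
tcp_pos: [0.5284, -0.1164, 0.0532]
tool_rot: [0.094, 0.996, -0.0, 0.0]
force: [-0.1, 0.3, -0.3]
finger_gap: -0.001
```

Emit:
arm_command:
  rows:
    - [[0,0,-2],0,1]
    - [[0,0,0],0,1]

```text
t: 16.7
tcp_pos: [0.5283, -0.1164, 0.0515]
tool_rot: [0.094, 0.996, -0.0, 0.0]
force: [-0.8, 0.5, 3.8]
finger_gap: 0.0
```

Emit:
arm_command:
  rows:
    - [[0,0,50],0,1]
    - [[0,0,50],0,1]
    - [[0,0,50],0,-1]
    - [[-3.5,55,0],0,-1]
    - [[-3.5,55,0],0,-1]
    - [[-3.5,55,0],0,-1]
    - [[-3.5,55,0],0,-1]
    - [[-3.5,55,0],0,-1]
    - [[-3.5,55,0],0,-1]
    - [[-3.5,55,0],0,-1]
    - [[-3.5,55,0],0,-1]
    - [[0,0,0],0,-1]

```text
t: 18.2
tcp_pos: [0.4995, 0.3273, 0.2008]
tool_rot: [0.092, 0.996, 0.001, 0.0]
force: [-0.5, -0.7, -0.0]
finger_gap: 1.002
```

```bash
python3 -c "
from st import *
look('pics/s14.png',390,200,150,120,5)
look('pics/t14.png',280,150,140,105,5.5,'top',1.3)"
```

```text
tip clamp mm [-154.2  428.5  210.2] tcp [0.4996 0.3252 0.2007] F [ 0.9 -0.2 -0.3] t 18.25
tip clamp mm [-153.8  427.2  210.1] tcp [0.4997 0.3238 0.2006] F [-0.8 -0.4  0.5] t 18.3
```

View pics/s14.png

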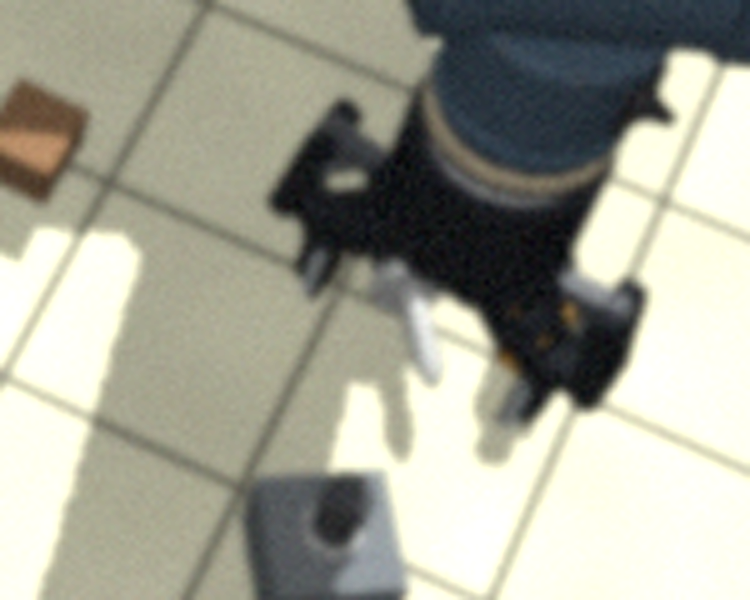

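View pics/t14.png

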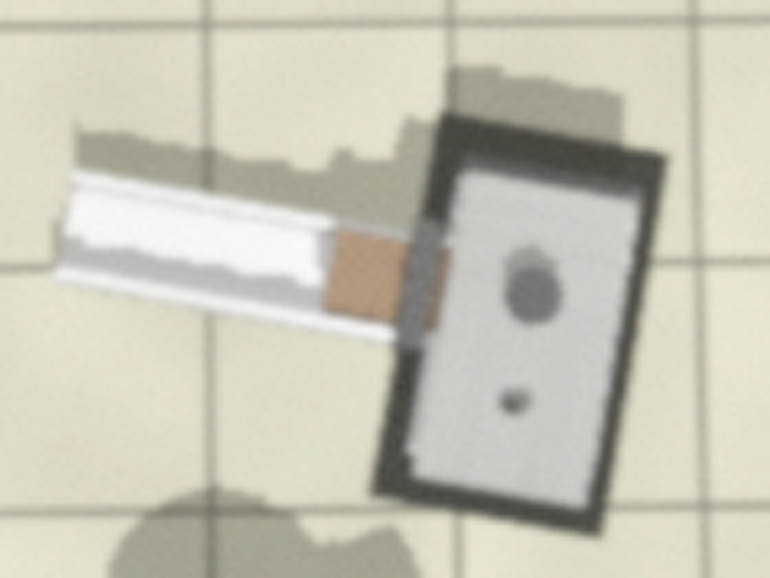

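```bash
python3 -c "
from st import *
look('pics/t15.png',140,180,160,120,5,'top',1.5)
look('pics/s15.png',430,200,100,110,6,'scene',1.3)"
```

```text
tip clamp mm [-153.4  426.4  210.2] tcp [0.5    0.3229 0.2007] F [ 0.3 -0.8  0.3] t 18.35
tip clamp mm [-153.   426.   210.4] tcp [0.5002 0.3225 0.2009] F [ 0.6  0.7 -0.5] t 18.4
```

View pics/t15.png

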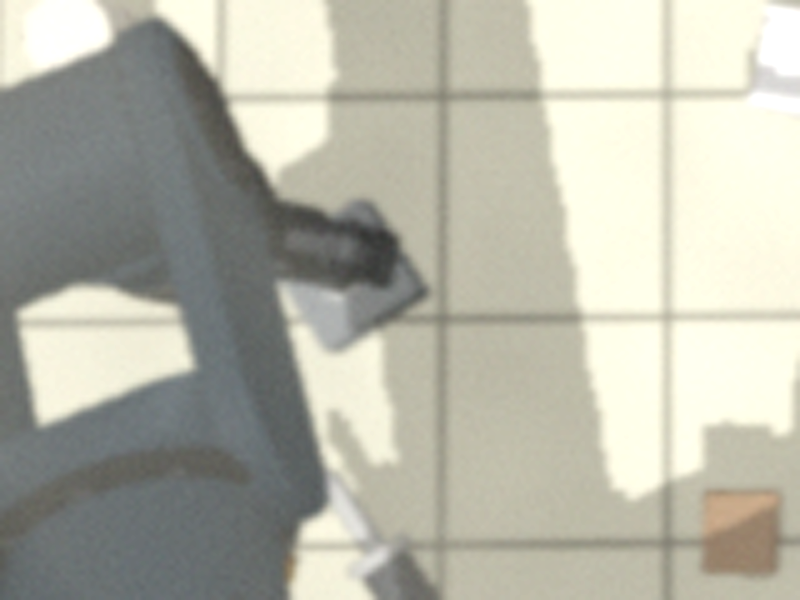

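View pics/s15.png

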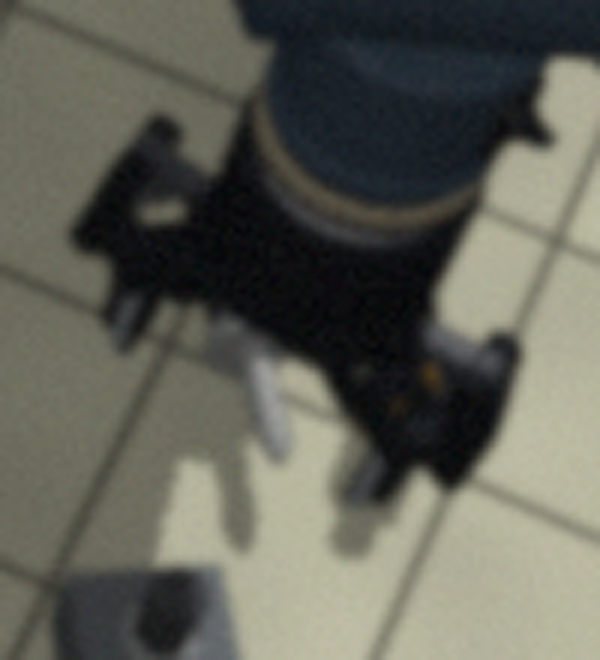

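```bash
python3 - <<'E'
from st import *
p=manip.sense()["tcp_pos"];y=np.array([np.sin(.189),np.cos(.189),0])
q=p+[0,0,.022]
for d in(-.047,0,.047): print((proj("scene",q+y*d)[0]-[390,200]+.4)*5)
# upper hole pred
th=.08
for n in C: print(n,proj(n,W(r.x,U(113.75,0,12,th))),proj(n,W(r.x,U(63,0,21,th))))
u=(514/5.5+280-.4,401/5.5+150-.4);b=(532/5.5+280-.4,293/5.5+150-.4);print(u,b)
print(onz("top",u,W(r.x,U(113.75,0,12,th))[2]),W(r.x,U(113.75,0,12,th)),onz("top",b,W(r.x,U(63,0,21,th))[2]),W(r.x,U(63,0,21,th)))
E
```

```text
[310.27101172 270.6422546 ]
[408.23095215 335.47412498]
[508.43208869 401.82407021]
scene [[280.47979506 229.69429934]] [[265.84322362 242.9048948 ]]
top [[372.85529415 222.21883611]] [[376.33589422 203.17871955]]
(373.05454545454546, 222.5090909090909) (376.32727272727277, 202.87272727272727)
[ 0.52599903 -0.11688988  0.06105192] [ 0.52678026 -0.11637148  0.06105192] [ 0.57799262 -0.12601222  0.06596746] [ 0.5771715  -0.12602151  0.06596746]
```

Emit:
arm_command:
  rows:
    - [[0,0,-50],0,-1]
    - [[0,0,-40],0,-1]
    - [[0,0,-30],0,-1]
    - [[0,0,-20],0,-1]
    - [[0,0,0],0,-1]

```text
t: 19.02
tcp_pos: [0.4996, 0.3215, 0.0597]
tool_rot: [0.095, 0.995, -0.001, -0.002]
force: [-0.3, -1.0, -0.5]
finger_gap: 1.001
```

```bash
python3 -c "
from st import *
look('pics/s16.png',420,250,80,90,7,'scene',1.6)"
```

```text
tip clamp mm [-152.7  425.8   70.4] tcp [0.5005 0.3222 0.0609] F [-0.2  0.   0.3] t 19.075
```

View pics/s16.png

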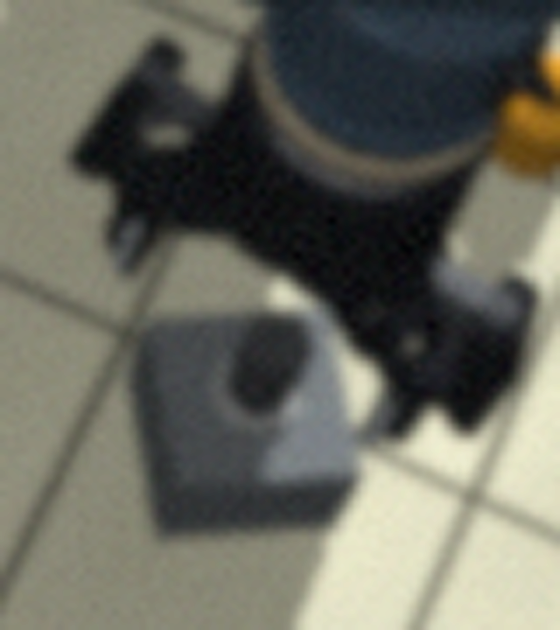

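```bash
python3 - <<'E'
from st import *
b=cv2.imread("pics/s16.png")
p=manip.sense()["tcp_pos"];print(p)
for z,c in((.048,(0,0,255)),(.084,(0,255,0)),(.042,(255,0,0))):
  u=(proj("scene",[p[0],p[1],z])[0]-[420,250]+.5)*7; cv2.circle(b,tuple(int(i) for i in u),3,c,-1)
z=.042
for th in np.linspace(0,6.28,40):
  u=(proj("scene",[p[0]+.014*np.cos(th),p[1]+.014*np.sin(th),.048])[0]-[420,250]+.5)*7; cv2.circle(b,tuple(int(i) for i in u),1,(0,0,255),-1)
  u=(proj("scene",[p[0]+.011*np.cos(th),p[1]+.011*np.sin(th),.084])[0]-[420,250]+.5)*7; cv2.circle(b,tuple(int(i) for i in u),1,(0,255,0),-1)
cv2.imwrite("pics/s16b.png",b)
E
```

```text
[0.50050161 0.32217468 0.06091567]
```

View pics/s16b.png

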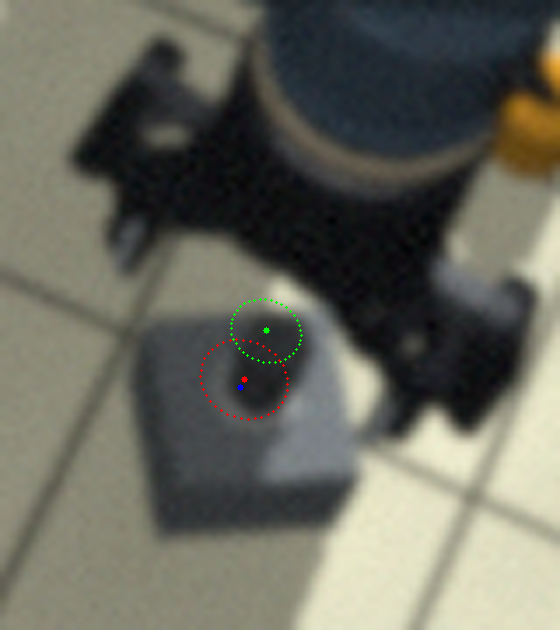

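Emit:
arm_command:
  rows:
    - [[-0.5,2,-9],0,-1]
    - [[0,0,-9],0,-1]
    - [[0,0,0],0,-1]

```text
t: 19.45
tcp_pos: [0.4994, 0.3254, 0.0427]
tool_rot: [0.094, 0.996, -0.0, -0.001]
force: [-0.2, 0.1, -0.2]
finger_gap: 1.001
```

Emit:
arm_command:
  rows:
    - [[0,0,0],0,1]
    - [[0,0,0],0,1]
    - [[0,0,0],0,1]
    - [[0,0,0],0,1]
    - [[0,0,0],0,1]
    - [[0,0,0],0,1]
  squeeze: 60

```text
t: 20.2
tcp_pos: [0.5002, 0.3258, 0.0436]
tool_rot: [0.094, 0.996, 0.0, 0.0]
force: [-0.5, 0.2, 4.0]
finger_gap: 0.238
```

```bash
python3 -c "
from st import *
look('pics/s17.png',420,250,80,90,7,'scene',1.8)"
```

```text
tip clamp mm [-153.7  429.3   53.1] tcp [0.5002 0.3258 0.0436] F [-0.2 -0.4  4.1] t 20.25
```

View pics/s17.png

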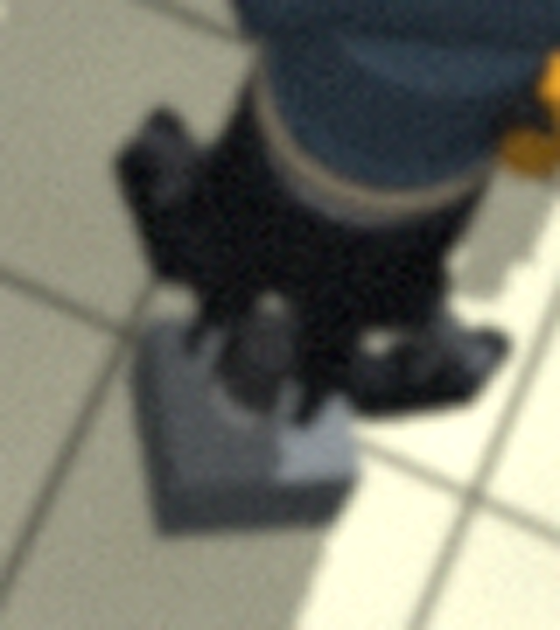

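Emit:
arm_command:
  rows:
    - [[0,0,25],0,1]
    - [[0,0,40],0,1]
    - [[0,0,55],0,1]
    - [[3.25,-55.25,0],0,1]
    - [[3.25,-55.25,0],0,1]
    - [[3.25,-55.25,0],0,1]
    - [[3.25,-55.25,0],0,1]
    - [[3.25,-55.25,0],0,1]
    - [[3.25,-55.25,0],0,1]
    - [[3.25,-55.25,0],0,1]
    - [[3.25,-55.25,0],0,1]
    - [[0,0,0],0,1]

```text
t: 21.75
tcp_pos: [0.5263, -0.1206, 0.1628]
tool_rot: [0.097, 0.995, -0.001, 0.0]
force: [-0.6, -0.1, -0.6]
finger_gap: 0.236
```

Emit:
arm_command:
  rows:
    - [[0,0,-10],0,1]
    - [[0,0,0],0,1]

```text
t: 22.0
tcp_pos: [0.5243, -0.1144, 0.1518]
tool_rot: [0.093, 0.996, 0.001, -0.002]
force: [-0.4, 0.4, -1.2]
finger_gap: 0.238
```

```bash
python3 -c "
from st import *
look('pics/s18.png',220,150,140,120,5,'scene',1.6)"
```

```text
tip clamp mm [-46.7   1.4 161.8] tcp [ 0.5248 -0.1145  0.1523] F [-0.1 -0.7 -0.5] t 22.05
```

View pics/s18.png

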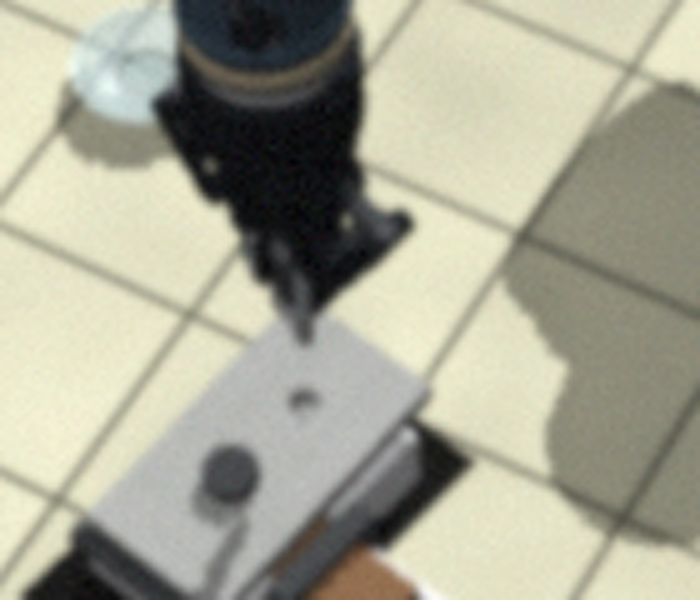

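```bash
python3 - <<'E'
from st import *
st=manip.sense();print(st["tcp_pos"],st["t"])
s=cv2.imread("pics/s18.png")
print("tip",onz("scene",(280.6,217.4),.113),"hole",onz("scene",(280.2,229.6),.0615), "hole top-cam [.526 -.1169] model",W(r.x,U(113.75,0,12,.08)))
cv2.imwrite("pics/s18b.png",cv2.resize(s[150:470,170:480],None,fx=2,fy=2,interpolation=2))
E
```

```text
[ 0.52483644 -0.11454614  0.15227742] 22.05
tip [ 0.5243332  -0.11423824  0.113     ] hole [ 0.52710198 -0.11692672  0.0615    ] hole top-cam [.526 -.1169] model [ 0.52678026 -0.11637148  0.06105192]
```

View pics/s18b.png

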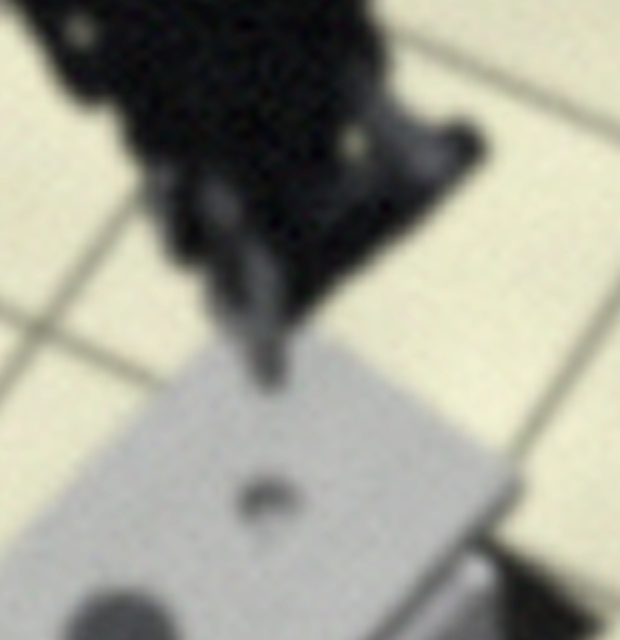

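Emit:
arm_command:
  rows:
    - [[0,0,-20],0,1]
    - [[0,0,-15],0,1]
    - [[0,0,0],0,1]
    - [[0,0,0],0,1]

```text
t: 22.55
tcp_pos: [0.5261, -0.1162, 0.1184]
tool_rot: [0.094, 0.996, -0.0, 0.0]
force: [0.9, 0.3, -1.1]
finger_gap: 0.241
```

```bash
python3 -c "
from st import *
look('pics/s19.png',245,190,80,60,9,'scene',1.6)"
```

```text
tip clamp mm [-4.490e+01 -1.000e-01  1.281e+02] tcp [ 0.5263 -0.1164  0.1186] F [-0.7 -0.4 -0.4] t 22.6
```

View pics/s19.png

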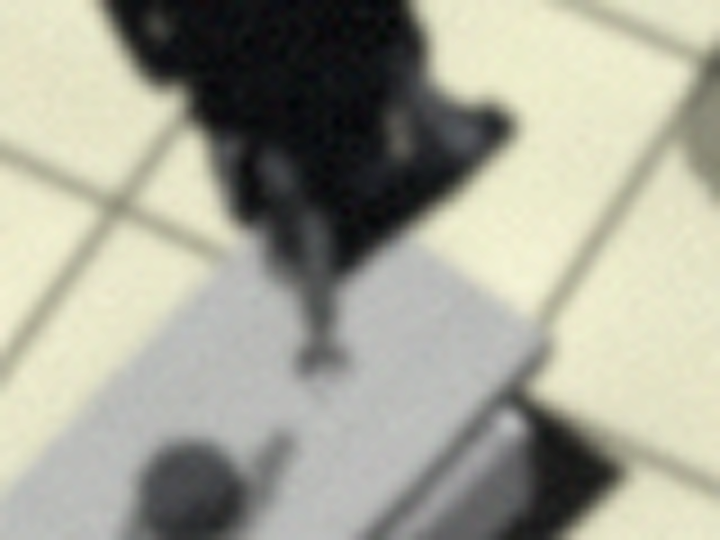

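Emit:
arm_command:
  rows:
    - [[0,0,-10],0,1]
    - [[0,0,-8],0,1]
    - [[0,0,-6],0,1]
    - [[0,0,-4],0,1]
    - [[0,0,0],0,1]

```text
t: 23.22
tcp_pos: [0.5256, -0.1163, 0.0898]
tool_rot: [0.094, 0.996, 0.0, -0.0]
force: [-0.1, 0.1, -0.8]
finger_gap: 0.238
```

Emit:
arm_command:
  rows:
    - [[0,0,-5],0,1]
    - [[0,0,-4],0,1]
    - [[0,0,-4],0,1]
    - [[0,0,0],0,1]

```text
t: 23.72
tcp_pos: [0.5256, -0.1163, 0.0768]
tool_rot: [0.094, 0.996, 0.0, -0.0]
force: [-1.3, 0.8, -0.9]
finger_gap: 0.238
```

Emit:
arm_command:
  rows:
    - [[0,0,-4],0,1]
    - [[0,0,-4],0,1]
    - [[0,0,0],0,1]

```text
t: 24.1
tcp_pos: [0.5256, -0.1163, 0.0688]
tool_rot: [0.094, 0.996, 0.0, -0.0]
force: [-0.0, 0.1, -0.3]
finger_gap: 0.243
```

Emit:
arm_command:
  rows:
    - [[0,0,-4],0,1]
    - [[0,0,-4],0,1]
    - [[0,0,0],0,1]

```text
t: 24.48
tcp_pos: [0.5256, -0.1164, 0.0611]
tool_rot: [0.094, 0.996, 0.0, -0.0]
force: [-0.2, 0.0, 0.6]
finger_gap: 0.234
```

Emit:
arm_command:
  rows:
    - [[0,0,-3],0,1]
    - [[0,0,-2],0,1]
    - [[0,0,0],0,1]

```text
t: 24.85
tcp_pos: [0.5251, -0.1163, 0.0564]
tool_rot: [0.094, 0.996, 0.0, -0.001]
force: [-2.2, 0.2, 4.3]
finger_gap: 0.236
```

Emit:
arm_command:
  rows:
    - [[0,0,-2],0,1]
    - [[0,0,-1],0,1]
    - [[0,0,0],0,1]

```text
t: 25.22
tcp_pos: [0.5248, -0.1162, 0.0539]
tool_rot: [0.094, 0.996, 0.0, -0.001]
force: [-2.8, -0.4, 10.1]
finger_gap: 0.241
```

Emit:
arm_command:
  rows:
    - [[0,0,-2],0,1]
    - [[0,0,0],0,1]

```text
t: 25.48
tcp_pos: [0.5247, -0.1162, 0.0535]
tool_rot: [0.094, 0.996, -0.0, -0.001]
force: [-7.1, 1.3, 20.5]
finger_gap: 0.24
```

Emit:
arm_command:
  rows:
    - [[-1,0,-0.5],0,1]
    - [[0,0,0],0,1]
    - [[0,0,0],0,1]
    - [[0,0,0],0,1]

```text
t: 25.98
tcp_pos: [0.5247, -0.1162, 0.0534]
tool_rot: [0.094, 0.996, -0.0, 0.0]
force: [-5.6, 2.2, 23.5]
finger_gap: 0.238
```

```bash
python3 -c "
from st import *
look('pics/s20.png',220,180,110,100,6,'scene',1.6)
look('pics/t20.png',280,150,140,105,5.5,'top',1.3)"
```

```text
tip clamp mm [-46.5  -0.2  62.9] tcp [ 0.5247 -0.1162  0.0534] F [-4.9  2.2 22.8] t 26.025
tip clamp mm [-46.4  -0.2  62.9] tcp [ 0.5248 -0.1162  0.0534] F [-5.1  1.7 22.9] t 26.075
```

View pics/s20.png

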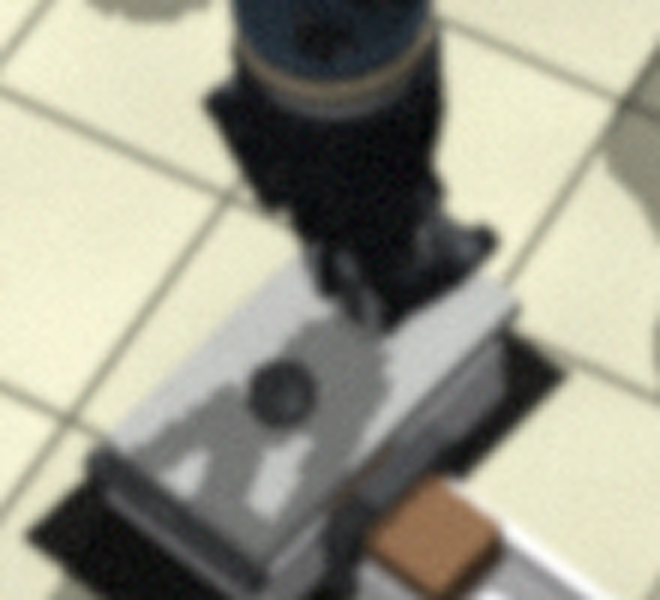

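View pics/t20.png

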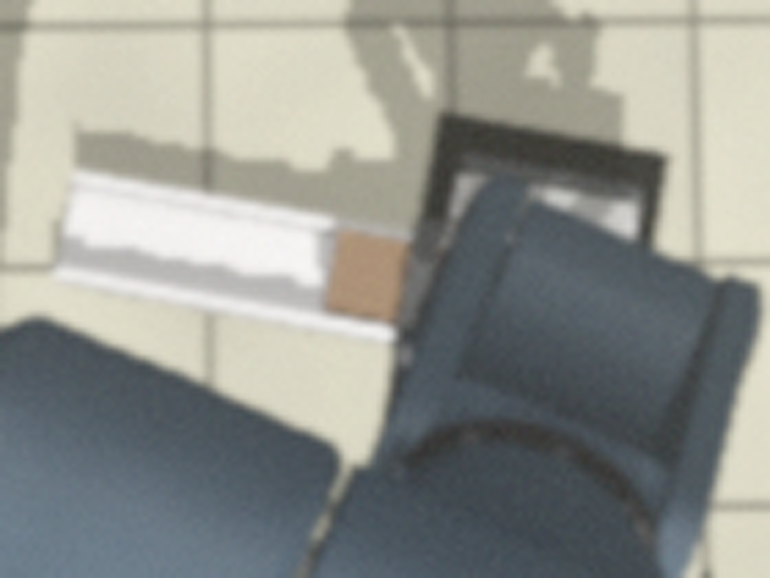

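```bash
python3 -c "
from st import *
for u in((335,230),(323,308)): print(cl(onz('top',(u[0]/5.5+279.6,u[1]/5.5+149.6),.038)))
m=proj('top',W(r.x,[5,99,38]));print((m-[279.6,149.6])*5.5)"
```

```text
[25.16926335 99.48185658 47.5       ]
[-14.14691265  98.41958827  47.5       ]
[[328.72505757 269.94737109]]
```

Stone's outer end is at y ≈ 99 mm, which is the home position. Handing in.

```bash
python3 -c "
from station import manip
print(manip.sign_off()); s=manip.sense(); print(s['t'],s['force'],s['tcp_pos'],s['finger_gap'])"
```

```text
the job is handed in; nothing more can be done
None
the job is handed in; nothing more can be done
```

The job is handed in, with the stone home, the clamp folded shut, and the gripper still holding the pin and pressing it down. The sign-off gave no verdict. It was handed in at about 26 s of the 61 s allowed.

**What I did:** I pushed the stone under the bridge until it met the stop (about 10 N). I then folded the upper half down onto the sprung pad, took the smaller pin from its rest and pushed it through both holes until the halves bottomed out.

**Last checks before hand-in:**
- **Stone:** its outer end was at y ≈ 99 mm in the clamp's frame, where 99 mm is home.
- **Pin height:** the tool height agreed with the predicted home position to within 1 mm.
- **Pressing force:** about 23 N down, with about 5 N sideways still present.
- **Grip:** the gripper opening was steady at about 20 mm on the knob, at 60 N squeeze.
- **Clamp:** it looks shut in the scene picture. I did not measure the angle itself.

**What disagreed or went wrong:**
- **Fingertip height:** the real fingertips sat about 20 mm higher than the stated tool geometry. My first push therefore passed over the stone without touching it. I found the true height by touching the bench and corrected for it.
- **Larger pin:** the look-alike pin was standing at the start and was lying down when I next saw it, at 18 s. I saw no contact with it and don't know why it fell. I left it alone, and it is not on the list of bystanders.
- **Bystanders:** I did not check all of them at the end. No contact with them was planned or noticed.

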